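# Swap cactus and fruit pot, then fill the pot

## Robot

A 7-joint arm with a two-finger parallel gripper is mounted at the origin on the work surface. World frame = base frame: x ahead of the robot, y to its left, z up, the work surface at z = 0. Lengths are in m, angles in rad, forces in N, time in s.
With the tool pointing down it reaches from about 0.425 to 1.025 m from the base axis. Payload 9.4 kg.
Tool frame: the origin (TCP) lies midway between the tips of the shut fingers; the grasp point (between the pads) lies 19 mm behind it; z points along the fingers, y is the line along which they close (so a half turn about z gives the same grasp; the last joint's range is limited). The gripper opens to 93 mm and grips with 3 to 60 N. Pads are 15 mm wide; open, the fingers measure 128 mm over their backs; the gripper's body (75 mm by 188 mm) begins 65 mm behind the grasp point.
Start: joints at [1.138, 0.599, -0.003, 1.599, 0.002, 0.943, -0.08], TCP at [0.253, -0.68, 0.219] pointing down, gripper open.
Joint ranges: [-2.57, 2.57], [-0.35, 1.97], [-1.29, 1.29], [0.11, 2.56], [-1.05, 4.19], [0.11, 1.86], [-2.63, 2.63]. Speed limits (rad/s): [2.22, 2.22, 3.01, 3.01, 3.14, 3.14, 3.14].

## Interface

Orientations are given as a unit quaternion [w, x, y, z].
In Python, from cell import * gives the robot as it stands.
- The arm moves only by the tool apply_moves, never from a script. Its argument "moves" is a list of rows, each an object of numbers: "fingers": the finger opening in cm, from 0 to 9.3; "tx", "ty", "tz": the shift along the tool's x, y, z in cm; "turn": the turn about the tool's z in degrees. In form: [{"fingers": .., "tx": .., "ty": .., "tz": .., "turn": ..}, ...]. A call has 1 to 20 rows; each row is the pose to reach, as a shift and turn from the pose commanded when the call began, along the tool's axes at that moment; what a row does not reach only later rows make up. A row lasts 1/10 s, in which the tool goes at most 50 mm and 8.59 degrees, less where a joint would pass 70% of its speed; a pose out of reach is approached as far as the arm can. A call with a gripper value outside its range is refused whole. The fingers move at their own pace and stop on an object; "grip_force" is the grip in N (left out, the last holds). Time passes only in rows, so rows that repeat a pose let the fingers close. It gives the time, the measured TCP pose, the force, the opening and the grip force at its end, in the units of the state.
- state(): the state, without advancing time (a new reading comes with each control period).
- read_camera(name): name is "side" or "top"; returns a dict with "frame" (480x640x3 uint8, red, green, blue), "mtx" (3x3 intrinsics, pixels), "extrinsics" (4x4, takes a point from camera to world coordinates). Camera axes: x right, y up, looking along -z (the intrinsics and any distortion apply to the point x, -y, -z); pixel columns grow to the right and rows downward; lengths in m; the calibration is good to about 2 mm. A picture is of the moment at which its call begins. There is no depth.
- sign_off(): hands the job in; it is judged then, once.
The state is a dict: "time_s": time; "joints": joint angles; "dq": joint speeds; "joint_efforts": joint torques, N m; "ee_pos": TCP position; "tool_rot": TCP orientation; "ft_force": force on the tool from outside, world axes, zero at the start; "torque": the same for the moment, N m; "width": finger opening in m; "grip_force": force on a finger pad.
Only numpy, scipy, OpenCV 4.12 (cv2) and the standard library are available. Lean on these libraries where they do the work, as an engineer would, in place of code of your own. Each camera call takes 0.05 s, during which the arm holds its last target. There are 200 camera calls.

## Task

The cactus and the empty wooden fruit pot stand in each other's places: swap them, so that the cactus stands upright inside the white drip tray and the fruit pot stands wholly on the round cork mat. Then put every mandarin from the bamboo tray into the fruit pot, lowering each one gently right down to where it rests instead of dropping it in, because they bruise. Let go of everything, knock nothing over and leave the mug, the phone and the mouse where they are.

Things in the scene. Friction and masses are not known exactly. Their poses are not given: they have to be found in the camera images.
- tray: the white square drip tray, fixed to the desk: 190 x 190 mm, floor 5 mm thick, rim 5 mm wide whose top is 12 mm above the desk. Origin at the centre of its underside, on the desk. At the start the fruit pot stands in it
- mat: the round cork mat, fixed to the desk: 200 mm across, 5 mm thick. Origin at the centre of its underside, on the desk. At the start the cactus stands on it
- plant: the cactus in its terracotta pot, one rigid piece of about 280 g: foot 48 mm across; the pot widens to 56 mm at 50 mm height, then has an upright collar 64 mm across from 50 to 70 mm height, which is the place to grip it from above; the round cactus, 42 mm across, stands up in the middle to 103 mm height. Origin at the centre of the underside of the foot, z up
- fruit_pot: the open round fruit pot of light wood, about 300 g, can be picked up by its rim: 160 mm across outside, 86 mm high, foot 120 mm across, wall 9 mm thick and upright from 45 mm height to the rim (inside 142 mm across there), floor 8 mm thick, inside about 118 mm across at the floor. Origin at the centre of the underside, z up
- board: the low bamboo tray on which the mandarins lie, fixed to the desk: 210 mm along its x by 240 mm along its y, floor 6 mm thick, rim 6 mm wide whose top is 12 mm above the desk. Origin at the centre of its underside, on the desk
- mug: a blue mug to be left alone: 80 mm across, 92 mm high, handle on its +y side reaching about 70 mm from the axis. Origin at the centre of its underside
- phone: a black cordless phone standing in its cradle, one piece, to be left alone: 85 x 75 mm, 155 mm high. Origin at the centre of its underside
- mouse: a black computer mouse to be left alone: 105 x 60 mm, 27 mm high. Origin at the centre of its underside
- mandarin1: a mandarin: an orange, slightly flattened ball, 48 mm across and 42 mm high, with a green stalk mark on top, 60 g; its skin is not springy. Origin at its centre, z through the stalk. It lies on the bamboo tray at the start (centre 21 mm above the tray's floor); it rolls only a little. There are 3 to 5 mandarins; absent ones read None
- mandarin2: another mandarin, just like mandarin1
- mandarin3: another mandarin, just like mandarin1
- mandarin4: another mandarin, just like mandarin1
- mandarin5: another mandarin, just like mandarin1

How it is judged:
By the outcome, as a careful person would: the job done as asked, in the order asked, and still so for the second after the job is handed in, with the robot touching nothing.
Of mandarin1, mandarin2, mandarin3, mandarin4, mandarin5 only 3 to 5 are there at a start; the rules pass over those that are not, and their reading is None.
At some moment in a run one of fruit_pot, mandarin1, mandarin2, mandarin3, mandarin4, mandarin5 may be knocked a few centimetres aside while the robot is not near it.
It also fails if it takes over 210 s, if anything falls off the work surface, if the arm or the gripper's body presses on something with over 40 N, if the wrist force passes 120 N, or if a joint passes its speed limit or range.

## Working session

There is one attempt and no reset: what is moved stays moved. The work goes in short steps, Python scripts to look and compute and a tool call to move; the robot and the scene stay as the last step left them, time stands still between calls to the robot, and variables do not carry over. Pictures are saved under pics/ and viewed, at most 14 in all, crops included, and the job is handed in when it is done.

Besides the shell and the picture viewer there is one more tool, called as name([rows], argument=value, ...), one row to a line, values as JSON. apply_moves: Moves the arm, as the interface text tells. Its arguments: {"type":"object","properties":{"moves":{"type":"array"},"grip_force":{"type":"number"}},"required":["moves"]}

```bash
mkdir -p pics; ls
python3 - <<'E'
from cell import *
import cv2,numpy as np
for n in("top","side"):
    c=read_camera(n);cv2.imwrite(f"pics/{n}0.png",c["frame"][:,:,::-1]);print(n,c["mtx"],c["extrinsics"].round(4),[k for k in c])
print(state())
E
```

```text
pics
top [[554.22736657   0.         323.49557564]
 [  0.         554.22736657 244.28957977]
 [  0.           0.           1.        ]] [[-0.0021  0.9947 -0.1024  0.3812]
 [-0.9995 -0.0053 -0.0303 -0.0303]
 [-0.0307  0.1023  0.9943  1.1679]
 [ 0.      0.      0.      1.    ]] ['frame', 'mtx', 'extrinsics']
side [[504.13648608   0.         321.76013327]
 [  0.         504.13648608 233.90070113]
 [  0.           0.           1.        ]] [[-0.8203  0.3606 -0.4439  0.0197]
 [-0.5719 -0.5284  0.6275  0.6689]
 [-0.0083  0.7686  0.6397  0.7565]
 [ 0.      0.      0.      1.    ]] ['frame', 'mtx', 'extrinsics']
{'time_s': 0.1, 'joints': array([ 1.13826432,  0.60003892, -0.00250638,  1.60002318,  0.00179945,
        0.94294115, -0.07978916]), 'dq': array([-0.00042598, -0.00201319, -0.0002334 , -0.00157202, -0.00041426,
        0.00203324,  0.00103807]), 'joint_efforts': array([ 5.56913379e-03, -7.66560602e+01,  1.50255930e+00, -2.52939588e+01,
       -5.21910307e-02,  1.36365244e-02,  7.41463987e-05]), 'ee_pos': array([ 0.25238183, -0.67918884,  0.21786089]), 'tool_rot': array([-6.75915018e-04,  9.84211009e-01,  1.76997724e-01, -1.98583662e-04]), 'ft_force': array([-0.79473094,  0.65619888, -0.37239933]), 'torque': array([ 0.02817098, -0.04749237,  0.03724255]), 'grip_force': 0.0, 'width': 0.09289665708408798}
```

View pics/top0.png

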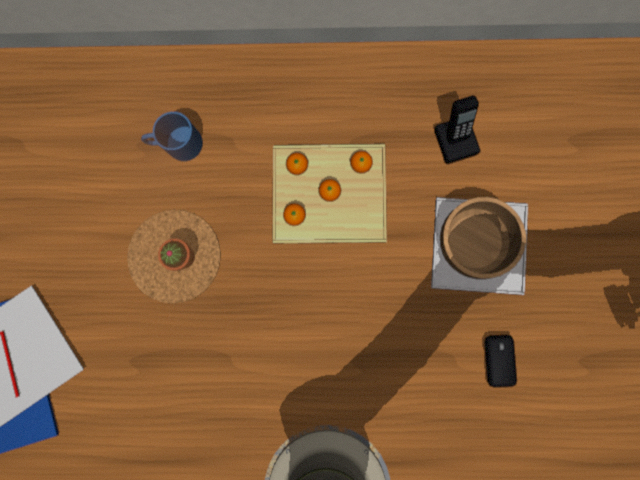

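View pics/side0.png

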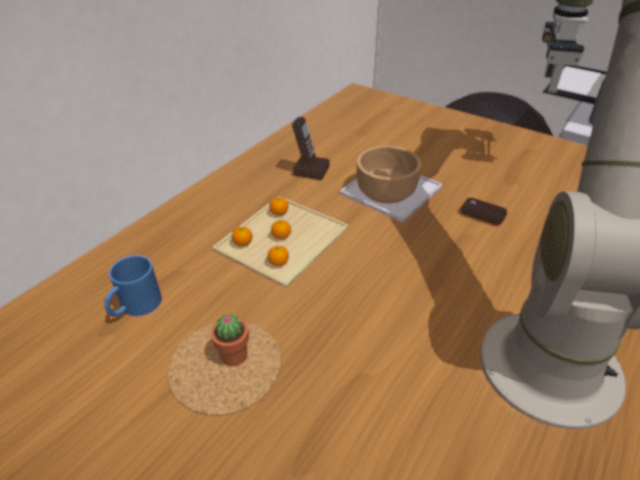

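```bash
cat > h.py <<'E'
from cell import *
import cv2,numpy as np
from scipy.spatial.transform import Rotation as R
def cast(c,px,z):
    K=c["mtx"];E=c["extrinsics"];u,v=px
    d=E[:3,:3]@np.array([(u-K[0,2])/K[0,0],-(v-K[1,2])/K[1,1],-1]);o=E[:3,3]
    return o+d*(z-o[2])/d[2]
def proj(c,p):
    E=c["extrinsics"];q=E[:3,:3].T@(np.asarray(p)-E[:3,3]);K=c["mtx"]
    return np.array([K[0,2]+K[0,0]*q[0]/-q[2],K[1,2]+K[1,1]*q[1]/q[2]])
def blobs(c,lo,hi,amin):
    m=cv2.inRange(cv2.cvtColor(c["frame"],cv2.COLOR_RGB2HSV),lo,hi)
    m=cv2.morphologyEx(m,cv2.MORPH_CLOSE,np.ones((5,5)))
    return sorted([k for k in cv2.findContours(m,cv2.RETR_EXTERNAL,cv2.CHAIN_APPROX_NONE)[0] if cv2.contourArea(k)>amin],key=cv2.contourArea)[::-1]
def mands(c,z=.027,amin=150):
    out=[]
    for k in blobs(c,(5,215,150),(15,255,255),amin):
        (p,r)=cv2.minEnclosingCircle(k); M=cv2.moments(k)
        out.append((np.round(cast(c,(M['m10']/M['m00'],M['m01']/M['m00']),z),4),np.round(p),round(r,1),cv2.contourArea(k)))
    return out
def circ(c,x0,y0,x1,y1,r0,r1,z,p2=15):
    g=cv2.cvtColor(c["frame"],cv2.COLOR_RGB2GRAY)[y0:y1,x0:x1]
    h=cv2.HoughCircles(cv2.resize(g,None,fx=4,fy=4,interpolation=cv2.INTER_CUBIC),cv2.HOUGH_GRADIENT,1.5,40,param1=100,param2=p2,minRadius=4*r0,maxRadius=4*r1)
    return [(np.round((a/4+x0,b/4+y0,r/4),1),cast(c,(a/4+x0,b/4+y0),z).round(4)) for a,b,r in (h[0][:3] if h is not None else [])]
def go(x,y,z=None,yaw=None):
    """shift in tool axes (cm) from the measured pose; yaw = wanted angle (deg) of tool y axis in world, mod 180"""
    s=state();w,a,b,d=s["tool_rot"];r=R.from_quat([a,b,d,w]);p=s["ee_pos"]
    t=np.array([x,y,p[2] if z is None else z])-p
    Y=r.as_matrix()[:,1];cur=np.degrees(np.arctan2(Y[1],Y[0]))
    turn=None if yaw is None else -((yaw-cur+90)%180-90)
    print("t cm",(r.inv().apply(t)*100).round(2),"turn",turn,"yaw",cur.round(1),"pos",p.round(4),"q7",s["joints"].round(2),"F",s["ft_force"].round(1),"w",s["width"],s["grip_force"],"T",s["time_s"])
E
python3 - <<'E'
from h import *
c=read_camera("top");s=read_camera("side")
f=cv2.cvtColor(c["frame"],cv2.COLOR_RGB2HSV)
for n,(u,v) in dict(mand=(355,165),white=(440,280),board=(350,220),mat=(150,270),desk=(240,270),collar=(174,266),rim=(445,245)).items(): print(n,f[v,u])
print("mand",*mands(c),sep="\n");print("side",*mands(s),sep="\n")
print("pot",circ(c,425,180,545,310,36,46,.091))
print("mat",circ(c,110,190,240,320,40,52,.005))
print("plant",circ(c,145,225,205,285,12,20,.075))
E
```

```text
mand [ 14 255 184]
white [  8   8 126]
board [ 24  93 194]
mat [ 15 134 156]
desk [ 14 166 137]
collar [ 14 140  91]
rim [ 15 128 173]
mand
(array([0.5616, 0.0659, 0.027 ]), array([294., 214.]), 9.8, 278.0)
(array([ 0.6129, -0.009 ,  0.027 ]), array([330., 190.]), 9.9, 272.5)
(array([ 0.6731, -0.0761,  0.027 ]), array([362., 162.]), 9.8, 270.5)
(array([0.6707, 0.0607, 0.027 ]), array([297., 163.]), 9.8, 269.0)
side
pot [(array([484.1, 238.7,  37.4], dtype=float32), array([ 0.5014, -0.309 ,  0.091 ])), (array([481.4, 223.7,  45.8], dtype=float32), array([ 0.5308, -0.3048,  0.091 ])), (array([475.8, 248.8,  41.7], dtype=float32), array([ 0.4818, -0.2925,  0.091 ]))]
mat []
plant [(array([180.1, 256.7,  14.6], dtype=float32), array([0.4705, 0.2893, 0.075 ]))]
```

Run:
```python
from h import *
c=read_camera("top")
for n,lo,hi in(("white",(0,0,150),(180,40,255)),("board",(18,50,130),(35,170,255))):
    for k in blobs(c,lo,hi,800)[:4]:
        b=cv2.minAreaRect(k);print(n,b,[cast(c,q,.012).round(3) for q in (cv2.boxPoints(b))],"c",cast(c,b[0],.012))
i=c["frame"][180:310,100:560,::-1]
a=np.hstack([i[:,:140],i[:,320:]])
cv2.imwrite("pics/z.png",cv2.resize(a,None,fx=2.8,fy=2.8,interpolation=cv2.INTER_CUBIC))
```

```text
white ((15.503698348999023, 355.4841613769531), (102.12081909179688, 99.733642578125), 58.13401794433594) [array([0.305, 0.8  , 0.012]), array([0.415, 0.624, 0.012]), array([0.235, 0.501, 0.012]), array([0.128, 0.674, 0.012])] c [0.27004734 0.64952263 0.012     ]
board ((328.6224670410156, 193.27133178710938), (98.70953369140625, 114.23126220703125), 89.34893798828125) [array([0.716, 0.117, 0.012]), array([ 0.716, -0.127,  0.012]), array([ 0.504, -0.126,  0.012]), array([0.503, 0.113, 0.012])] c [ 0.60880557 -0.00616538  0.012     ]
```

View pics/z.png

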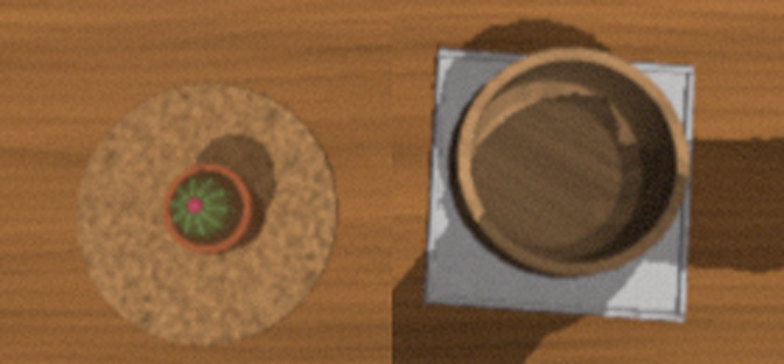

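Run:
```python
from h import *
c=read_camera("top")
for n,p,z in(("plant",(174.6,254.3),.075),("mat",(173.9,256.6),.005),("pot",(484.6,237.9),.091),("tray",(480.2,245.9),.012),("trayc",(436.4,197.1),.012),("trayd",(527.9,203.6),.012),("phone base",(460,145),.02),("phone top",(463,105),.15),("mouse",(500,360),.02)): print(n,cast(c,p,z).round(4))
x=cast(c,(174.6,254.3),.075)
go(x[0],x[1],.30,0)
go(x[0],x[1],.30,90)
```

```text
plant [0.4753 0.3004 0.075 ]
mat [0.4764 0.323  0.005 ]
pot [ 0.5029 -0.3101  0.091 ]
tray [ 0.4952 -0.321   0.012 ]
trayc [ 0.5988 -0.2328  0.012 ]
trayd [ 0.5835 -0.4226  0.012 ]
phone base [ 0.7081 -0.2834  0.02  ]
phone top [ 0.7481 -0.2624  0.15  ]
mouse [ 0.2626 -0.3515  0.02  ]
t cm [ 55.02 -84.09  -8.13] turn -69.61373150977948 yaw -69.6 pos [ 0.2525 -0.6794  0.2183] q7 [ 1.14  0.6  -0.    1.6   0.    0.94 -0.08] F [0.2 0.1 0.1] w 0.09260915012825914 0.0 T 0.3
t cm [ 55.02 -84.09  -8.13] turn 20.386268490220516 yaw -69.6 pos [ 0.2525 -0.6794  0.2183] q7 [ 1.14  0.6  -0.    1.6   0.    0.94 -0.08] F [0.2 0.1 0.1] w 0.09260915012825914 0.0 T 0.3
```

```bash
sed -i 's/turn=None if.*/turn=None if yaw is None else round(-((yaw-cur+180)%360-180),1)/' h.py
python3 - <<'E'
from h import *
go(.56,-.2,.30,-20)
go(.56,.15,.30,15)
go(.4753,.3004,.30,32.3)
E
```

```text
t cm [ 45.53 -34.23  -8.15] turn -49.6 yaw -69.6 pos [ 0.2525 -0.6794  0.2183] q7 [ 1.14  0.6  -0.    1.6   0.    0.94 -0.08] F [0.2 0.1 0.1] w 0.09260915012825914 0.0 T 0.3
t cm [ 57.72 -67.04  -8.14] turn -84.6 yaw -69.6 pos [ 0.2525 -0.6794  0.2183] q7 [ 1.14  0.6  -0.    1.6   0.    0.94 -0.08] F [0.2 0.1 0.1] w 0.09260915012825914 0.0 T 0.3
t cm [ 55.02 -84.09  -8.13] turn -101.9 yaw -69.6 pos [ 0.2525 -0.6794  0.2183] q7 [ 1.14  0.6  -0.    1.6   0.    0.94 -0.08] F [0.2 0.1 0.1] w 0.09260915012825914 0.0 T 0.3
```

apply_moves([
  {"fingers":9.3,"tx":0,"ty":0,"tz":-8,"turn":0},
  {"fingers":9.3,"tx":0,"ty":0,"tz":-8,"turn":0},
  {"fingers":9.3,"tx":45.5,"ty":-34.2,"tz":-8.1,"turn":-49.6},
  {"fingers":9.3,"tx":45.5,"ty":-34.2,"tz":-8.1,"turn":-49.6},
  {"fingers":9.3,"tx":45.5,"ty":-34.2,"tz":-8.1,"turn":-49.6},
  {"fingers":9.3,"tx":45.5,"ty":-34.2,"tz":-8.1,"turn":-49.6},
  {"fingers":9.3,"tx":45.5,"ty":-34.2,"tz":-8.1,"turn":-49.6},
  {"fingers":9.3,"tx":45.5,"ty":-34.2,"tz":-8.1,"turn":-49.6},
  {"fingers":9.3,"tx":45.5,"ty":-34.2,"tz":-8.1,"turn":-49.6},
  {"fingers":9.3,"tx":45.5,"ty":-34.2,"tz":-8.1,"turn":-49.6},
  {"fingers":9.3,"tx":45.5,"ty":-34.2,"tz":-8.1,"turn":-49.6},
  {"fingers":9.3,"tx":45.5,"ty":-34.2,"tz":-8.1,"turn":-49.6},
  {"fingers":9.3,"tx":57.7,"ty":-67,"tz":-8.1,"turn":-84.6},
  {"fingers":9.3,"tx":57.7,"ty":-67,"tz":-8.1,"turn":-84.6},
  {"fingers":9.3,"tx":57.7,"ty":-67,"tz":-8.1,"turn":-84.6},
  {"fingers":9.3,"tx":57.7,"ty":-67,"tz":-8.1,"turn":-84.6},
  {"fingers":9.3,"tx":57.7,"ty":-67,"tz":-8.1,"turn":-84.6},
  {"fingers":9.3,"tx":57.7,"ty":-67,"tz":-8.1,"turn":-84.6},
  {"fingers":9.3,"tx":57.7,"ty":-67,"tz":-8.1,"turn":-84.6},
])

```text
time_s: 2.2
ee_pos: [0.5545, 0.0915, 0.2998]
tool_rot: [0.0, 0.609, 0.793, 0.0]
ft_force: [1.2, 0.2, 0.5]
width: 0.0927
grip_force: 0.0
```

Run:
```python
from h import *
go(.4753,.3004,.20,32.3)
go(.4753,.3004,.046,32.3)
```

```text
t cm [22.23 -2.26  9.97] turn -17.3 yaw 15.0 pos [0.5545 0.0915 0.2998] q7 [ 0.15  0.36 -0.56  1.86  0.23  0.98 -0.25] F [1.2 0.2 0.5] w 0.09267779833691794 0.0 T 2.2
t cm [22.23 -2.27 25.37] turn -17.3 yaw 15.0 pos [0.5545 0.0915 0.2998] q7 [ 0.15  0.36 -0.56  1.86  0.23  0.98 -0.25] F [1.2 0.2 0.5] w 0.09267779833691794 0.0 T 2.2
```

apply_moves([
  {"fingers":9.3,"tx":22.2,"ty":-2.3,"tz":0,"turn":-17.3},
  {"fingers":9.3,"tx":22.2,"ty":-2.3,"tz":0,"turn":-17.3},
  {"fingers":9.3,"tx":22.2,"ty":-2.3,"tz":0,"turn":-17.3},
  {"fingers":9.3,"tx":22.2,"ty":-2.3,"tz":0,"turn":-17.3},
  {"fingers":9.3,"tx":22.2,"ty":-2.3,"tz":10,"turn":-17.3},
  {"fingers":9.3,"tx":22.2,"ty":-2.3,"tz":10,"turn":-17.3},
  {"fingers":9.3,"tx":22.2,"ty":-2.3,"tz":10,"turn":-17.3},
  {"fingers":9.3,"tx":22.2,"ty":-2.3,"tz":10,"turn":-17.3},
  {"fingers":9.3,"tx":22.2,"ty":-2.3,"tz":10,"turn":-17.3},
  {"fingers":9.3,"tx":22.2,"ty":-2.3,"tz":10,"turn":-17.3},
])

```text
time_s: 3.2
ee_pos: [0.4763, 0.2982, 0.2018]
tool_rot: [0.001, 0.483, 0.875, 0.001]
ft_force: [-0.6, 0.3, 0.1]
width: 0.0929
grip_force: 0.0
```

Run:
```python
from h import *
go(.4753,.3004,.046,32.3)
c=read_camera("side");i=c["frame"][200:430,110:350,::-1].copy()
cv2.imwrite("pics/s1.png",cv2.resize(i,None,fx=2.5,fy=2.5))
```

```text
t cm [ 0.24 -0.02 15.58] turn -0.1 yaw 32.2 pos [0.4763 0.2982 0.2018] q7 [-0.23  0.49 -0.61  1.97  0.39  0.8  -0.5 ] F [-0.6  0.3  0.1] w 0.09291745040037089 0.0 T 3.2
```

View pics/s1.png

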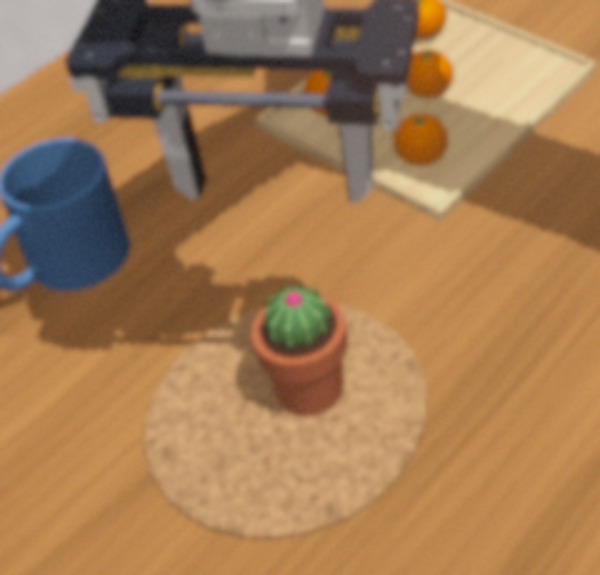

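apply_moves([
  {"fingers":9.3,"tx":0.2,"ty":0,"tz":4,"turn":0},
  {"fingers":9.3,"tx":0.2,"ty":0,"tz":8,"turn":0},
  {"fingers":9.3,"tx":0.2,"ty":0,"tz":11,"turn":0},
  {"fingers":9.3,"tx":0.2,"ty":0,"tz":13.5,"turn":0},
  {"fingers":9.3,"tx":0.2,"ty":0,"tz":15,"turn":0},
  {"fingers":9.3,"tx":0.2,"ty":0,"tz":15.5,"turn":0},
  {"fingers":9.3,"tx":0.2,"ty":0,"tz":15.5,"turn":0},
  {"fingers":7.5,"tx":0.2,"ty":0,"tz":15.5,"turn":0},
  {"fingers":7,"tx":0.2,"ty":0,"tz":15.5,"turn":0},
  {"fingers":6.6,"tx":0.2,"ty":0,"tz":15.5,"turn":0},
  {"fingers":6,"tx":0.2,"ty":0,"tz":15.5,"turn":0},
  {"fingers":5,"tx":0.2,"ty":0,"tz":15.5,"turn":0},
  {"fingers":5,"tx":0.2,"ty":0,"tz":15.5,"turn":0},
  {"fingers":5,"tx":0.2,"ty":0,"tz":15.5,"turn":0},
], grip_force=25)

```text
time_s: 4.65
ee_pos: [0.4751, 0.301, 0.0454]
tool_rot: [0.001, 0.483, 0.876, 0.001]
ft_force: [2.4, 1.3, 7.3]
width: 0.0634
grip_force: 25.0
```

Run:
```python
from h import *
go(.56,.10,.20,10)
go(.55,-.12,.20,-12)
go(.455,-.165,.20,-20)
go(.455,-.165,.041,-20)
```

```text
t cm [-21.52  -3.51 -15.48] turn 22.3 yaw 32.3 pos [0.4751 0.301  0.0454] q7 [-0.37  0.69 -0.43  2.09  0.61  0.48 -0.7 ] F [2.4 1.3 7.3] w 0.06338602389757864 25.000966787338257 T 4.65
t cm [-39.59 -16.1  -15.52] turn 44.3 yaw 32.3 pos [0.4751 0.301  0.0454] q7 [-0.37  0.69 -0.43  2.09  0.61  0.48 -0.7 ] F [2.4 1.3 7.3] w 0.06338602389757864 25.000966787338257 T 4.65
t cm [-38.32 -26.54 -15.55] turn 52.3 yaw 32.3 pos [0.4751 0.301  0.0454] q7 [-0.37  0.69 -0.43  2.09  0.61  0.48 -0.7 ] F [2.4 1.3 7.3] w 0.06338602389757864 25.000966787338257 T 4.65
t cm [-38.32 -26.58   0.35] turn 52.3 yaw 32.3 pos [0.4751 0.301  0.0454] q7 [-0.37  0.69 -0.43  2.09  0.61  0.48 -0.7 ] F [2.4 1.3 7.3] w 0.06338602389757864 25.000966787338257 T 4.65
```

apply_moves([
  {"fingers":5,"tx":0,"ty":0,"tz":-1,"turn":0},
  {"fingers":5,"tx":0,"ty":0,"tz":-4,"turn":0},
  {"fingers":5,"tx":0,"ty":0,"tz":-8,"turn":0},
  {"fingers":5,"tx":-2,"ty":-0.5,"tz":-12,"turn":3},
  {"fingers":5,"tx":-5,"ty":-1,"tz":-15,"turn":8},
  {"fingers":5,"tx":-9,"ty":-1.5,"tz":-15.5,"turn":12},
  {"fingers":5,"tx":-13,"ty":-2.2,"tz":-15.5,"turn":16},
  {"fingers":5,"tx":-17,"ty":-3,"tz":-15.5,"turn":20},
  {"fingers":5,"tx":-21,"ty":-5,"tz":-15.5,"turn":25},
  {"fingers":5,"tx":-25,"ty":-7.5,"tz":-15.5,"turn":30},
  {"fingers":5,"tx":-29,"ty":-10,"tz":-15.5,"turn":35},
  {"fingers":5,"tx":-32.5,"ty":-13,"tz":-15.5,"turn":40},
  {"fingers":5,"tx":-35.5,"ty":-17,"tz":-15.5,"turn":45},
  {"fingers":5,"tx":-37.5,"ty":-21,"tz":-15.5,"turn":49},
  {"fingers":5,"tx":-38.3,"ty":-24.5,"tz":-15.5,"turn":51},
  {"fingers":5,"tx":-38.3,"ty":-26,"tz":-15.5,"turn":52.3},
  {"fingers":5,"tx":-38.3,"ty":-26.5,"tz":-15.5,"turn":52.3},
  {"fingers":5,"tx":-38.3,"ty":-26.5,"tz":-15.5,"turn":52.3},
  {"fingers":5,"tx":-38.3,"ty":-26.5,"tz":-15.5,"turn":52.3},
])

```text
time_s: 6.55
ee_pos: [0.4555, -0.1641, 0.1998]
tool_rot: [-0.0, 0.819, 0.574, 0.001]
ft_force: [-0.1, 1.4, -3.6]
width: 0.0636
grip_force: 25.0
```

Run:
```python
from h import *
go(.455,-.17,.041,-20)
c=read_camera("side");cv2.imwrite("pics/s2.png",c["frame"][:,:,::-1])
```

```text
t cm [-0.59  0.15 15.88] turn 0.1 yaw -19.9 pos [ 0.4555 -0.1641  0.1998] q7 [ 0.51  0.36 -0.37  2.14  0.21  0.67 -0.35] F [-0.1  1.4 -3.6] w 0.06364477066748696 24.99958634376526 T 6.55
```

View pics/s2.png

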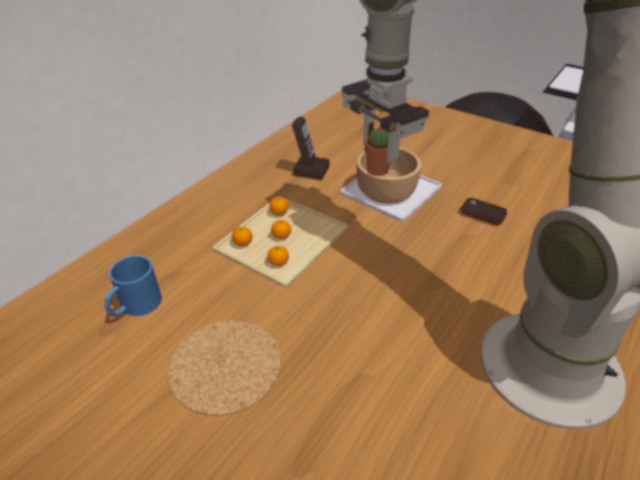

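apply_moves([
  {"fingers":5,"tx":0.3,"ty":0,"tz":4,"turn":0},
  {"fingers":5,"tx":0.3,"ty":0,"tz":8,"turn":0},
  {"fingers":5,"tx":0.3,"ty":0,"tz":11,"turn":0},
  {"fingers":5,"tx":0.3,"ty":0,"tz":13.5,"turn":0},
  {"fingers":5,"tx":0.3,"ty":0,"tz":14.8,"turn":0},
  {"fingers":5,"tx":0.3,"ty":0,"tz":15.4,"turn":0},
  {"fingers":5,"tx":0.3,"ty":0,"tz":15.7,"turn":0},
  {"fingers":5,"tx":0.3,"ty":0,"tz":15.8,"turn":0},
  {"fingers":5,"tx":0.3,"ty":0,"tz":15.8,"turn":0},
  {"fingers":5,"tx":0.3,"ty":0,"tz":15.8,"turn":0},
])

```text
time_s: 7.6
ee_pos: [0.4558, -0.1627, 0.0422]
tool_rot: [0.0, 0.819, 0.573, 0.0]
ft_force: [0.1, 0.3, -2.5]
width: 0.0632
grip_force: 25.0
```

apply_moves([
  {"fingers":5,"tx":0,"ty":0,"tz":0.1,"turn":0},
  {"fingers":5,"tx":0,"ty":0,"tz":0.2,"turn":0},
  {"fingers":5,"tx":0,"ty":0,"tz":0.2,"turn":0},
  {"fingers":5,"tx":0,"ty":0,"tz":0.2,"turn":0},
])

```text
time_s: 8.0
ee_pos: [0.4558, -0.1628, 0.0402]
tool_rot: [0.001, 0.819, 0.573, 0.0]
ft_force: [-0.9, -1.1, 7.3]
width: 0.0639
grip_force: 25.0
```

Contact. Release and rise.

apply_moves([
  {"fingers":6.6,"tx":0,"ty":0,"tz":0.2,"turn":0},
  {"fingers":7,"tx":0,"ty":0,"tz":0.2,"turn":0},
  {"fingers":8,"tx":0,"ty":0,"tz":0.1,"turn":0},
  {"fingers":9,"tx":0,"ty":0,"tz":0,"turn":0},
  {"fingers":9,"tx":0,"ty":0,"tz":0,"turn":0},
  {"fingers":9,"tx":0,"ty":0,"tz":-2,"turn":0},
  {"fingers":9,"tx":0,"ty":0,"tz":-6,"turn":0},
  {"fingers":9,"tx":0,"ty":0,"tz":-10,"turn":0},
  {"fingers":9,"tx":0,"ty":0,"tz":-14,"turn":0},
  {"fingers":6,"tx":0,"ty":0,"tz":-16,"turn":0},
  {"fingers":5,"tx":0,"ty":0,"tz":-16,"turn":0},
  {"fingers":5,"tx":0,"ty":0,"tz":-16,"turn":0},
])

```text
time_s: 9.2
ee_pos: [0.4552, -0.1628, 0.1996]
tool_rot: [0.0, 0.819, 0.573, 0.0]
ft_force: [0.5, -0.0, -0.4]
width: 0.0706
grip_force: 0.0
```

Run:
```python
from h import *
a=np.arctan2(-.3101,.5029);u=np.array([np.cos(a),np.sin(a)])
p=np.array([.5029,-.3101])-.0755*u;print(p,np.degrees(a))
go(*p,.20,np.degrees(a))
c=read_camera("top");cv2.imwrite("pics/t3.png",c["frame"][:,:,::-1])
cv2.imwrite("pics/t3z.png",cv2.resize(c["frame"][150:330,400:560,::-1],None,fx=3.3,fy=3.3,interpolation=cv2.INTER_CUBIC))
```

```text
[ 0.43863536 -0.27047291] -31.658962654217376
t cm [-10.69   2.13  -0.04] turn 11.6 yaw -20.0 pos [ 0.4552 -0.1628  0.1996] q7 [ 0.53  0.36 -0.4   2.14  0.22  0.67 -0.37] F [ 0.5 -0.  -0.4] w 0.07055734917756365 0.0 T 9.2
```

View pics/t3z.png

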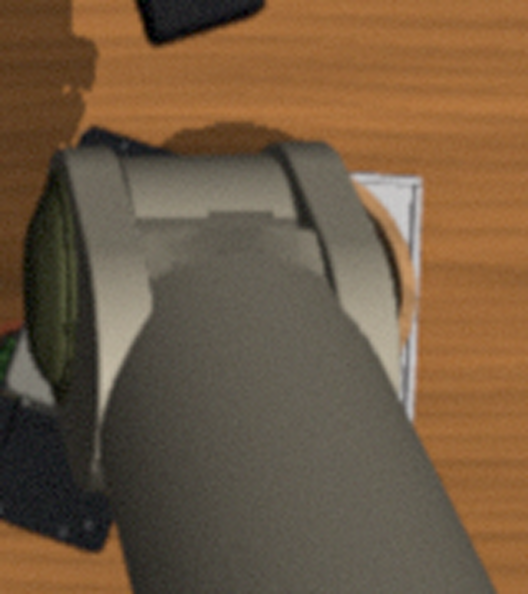

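apply_moves([
  {"fingers":5,"tx":-4,"ty":0.8,"tz":0,"turn":5},
  {"fingers":5,"tx":-8,"ty":1.6,"tz":0,"turn":9},
  {"fingers":5,"tx":-10.7,"ty":2.1,"tz":0,"turn":11.6},
  {"fingers":5,"tx":-10.7,"ty":2.1,"tz":4,"turn":11.6},
  {"fingers":5,"tx":-10.7,"ty":2.1,"tz":8,"turn":11.6},
  {"fingers":5,"tx":-10.7,"ty":2.1,"tz":9,"turn":11.6},
  {"fingers":5,"tx":-10.7,"ty":2.1,"tz":9,"turn":11.6},
  {"fingers":5,"tx":-10.7,"ty":2.1,"tz":9,"turn":11.6},
])

```text
time_s: 10.05
ee_pos: [0.4389, -0.27, 0.11]
tool_rot: [-0.0, 0.873, 0.488, -0.0]
ft_force: [0.0, -1.0, -0.4]
width: 0.0502
grip_force: 0.0
```

Run:
```python
from h import *
go(.4386,-.2705,.055,-31.66)
c=read_camera("side");cv2.imwrite("pics/s4z.png",cv2.resize(c["frame"][80:240,300:480,::-1],None,fx=3.3,fy=3.3,interpolation=cv2.INTER_CUBIC))
```

```text
t cm [-0.06  0.    5.5 ] turn 0.1 yaw -31.6 pos [ 0.4389 -0.27    0.11  ] q7 [ 0.63  0.52 -0.26  2.16  0.28  0.49 -0.4 ] F [ 0.  -1.  -0.4] w 0.05015217994438818 0.0 T 10.05
```

View pics/s4z.png

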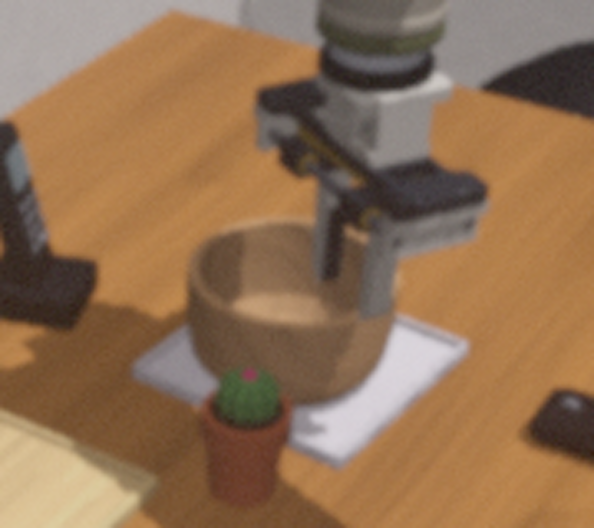

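apply_moves([
  {"fingers":5,"tx":0,"ty":0,"tz":2,"turn":0},
  {"fingers":5,"tx":0,"ty":0,"tz":4,"turn":0},
  {"fingers":5,"tx":0,"ty":0,"tz":5.2,"turn":0},
  {"fingers":5,"tx":0,"ty":0,"tz":5.5,"turn":0},
  {"fingers":5,"tx":0,"ty":0,"tz":5.5,"turn":0},
  {"fingers":3,"tx":0,"ty":0,"tz":5.5,"turn":0},
  {"fingers":2,"tx":0,"ty":0,"tz":5.5,"turn":0},
  {"fingers":1.5,"tx":0,"ty":0,"tz":5.5,"turn":0},
  {"fingers":1,"tx":0,"ty":0,"tz":5.5,"turn":0},
  {"fingers":0.6,"tx":0,"ty":0,"tz":5.5,"turn":0},
  {"fingers":0,"tx":0,"ty":0,"tz":5.5,"turn":0},
  {"fingers":0,"tx":0,"ty":0,"tz":5.5,"turn":0},
], grip_force=45)

```text
time_s: 11.3
ee_pos: [0.4389, -0.2705, 0.0547]
tool_rot: [0.0, 0.873, 0.488, 0.0]
ft_force: [0.6, -0.9, 2.2]
width: 0.0086
grip_force: 45.0
```

Run:
```python
from h import *
m=np.array([.4764,.323]);a=np.arctan2(m[1],m[0]);u=np.array([np.cos(a),np.sin(a)])
p=m-.0755*u;print(p,np.degrees(a))
go(.4386,-.2705,.22,-31.66)
go(.52,-.15,.22,-15)
go(.52,.12,.22,14)
go(*p,.22,np.degrees(a))
```

```text
[0.41390904 0.28063102] 34.1373365958539
t cm [-1.000e-02 -1.000e-02 -1.653e+01] turn 0.0 yaw -31.6 pos [ 0.4389 -0.2705  0.0547] q7 [ 0.58  0.62 -0.2   2.2   0.33  0.35 -0.45] F [ 0.6 -0.9  2.2] w 0.008582301885700631 45.00046133995056 T 11.3
t cm [ 14.51   0.6  -16.53] turn -16.6 yaw -31.6 pos [ 0.4389 -0.2705  0.0547] q7 [ 0.58  0.62 -0.2   2.2   0.33  0.35 -0.45] F [ 0.6 -0.9  2.2] w 0.008582301885700631 45.00046133995056 T 11.3
t cm [ 37.5  -13.56 -16.53] turn -45.6 yaw -31.6 pos [ 0.4389 -0.2705  0.0547] q7 [ 0.58  0.62 -0.2   2.2   0.33  0.35 -0.45] F [ 0.6 -0.9  2.2] w 0.008582301885700631 45.00046133995056 T 11.3
t cm [ 45.62 -31.01 -16.55] turn -65.8 yaw -31.6 pos [ 0.4389 -0.2705  0.0547] q7 [ 0.58  0.62 -0.2   2.2   0.33  0.35 -0.45] F [ 0.6 -0.9  2.2] w 0.008582301885700631 45.00046133995056 T 11.3
```

apply_moves([
  {"fingers":0,"tx":0,"ty":0,"tz":-0.5,"turn":0},
  {"fingers":0,"tx":0,"ty":0,"tz":-2,"turn":0},
  {"fingers":0,"tx":0,"ty":0,"tz":-5,"turn":0},
  {"fingers":0,"tx":0,"ty":0,"tz":-8,"turn":0},
  {"fingers":0,"tx":0,"ty":0,"tz":-11,"turn":0},
  {"fingers":0,"tx":0,"ty":0,"tz":-14,"turn":0},
  {"fingers":0,"tx":0,"ty":0,"tz":-16,"turn":0},
  {"fingers":0,"tx":0,"ty":0,"tz":-16.5,"turn":0},
  {"fingers":0,"tx":0,"ty":0,"tz":-16.5,"turn":0},
])

```text
time_s: 12.2
ee_pos: [0.4381, -0.2703, 0.2197]
tool_rot: [0.0, 0.873, 0.488, -0.0]
ft_force: [0.1, 0.2, -3.4]
width: 0.009
grip_force: 45.0
```

Run:
```python
from h import *
go(.52,-.15,.22,-15)
go(.52,.12,.22,14)
go(.4139,.2806,.22,34.1)
c=read_camera("side");cv2.imwrite("pics/s5z.png",cv2.resize(c["frame"][50:240,290:480,::-1],None,fx=3,fy=3,interpolation=cv2.INTER_CUBIC))
```

```text
t cm [14.54  0.67 -0.03] turn -16.6 yaw -31.6 pos [ 0.4381 -0.2703  0.2197] q7 [ 0.7   0.37 -0.34  2.06  0.18  0.74 -0.31] F [ 0.1  0.2 -3.4] w 0.008965947874174082 44.999021887779236 T 12.2
t cm [ 37.53 -13.49  -0.04] turn -45.6 yaw -31.6 pos [ 0.4381 -0.2703  0.2197] q7 [ 0.7   0.37 -0.34  2.06  0.18  0.74 -0.31] F [ 0.1  0.2 -3.4] w 0.008965947874174082 44.999021887779236 T 12.2
t cm [ 45.64 -30.94  -0.05] turn -65.7 yaw -31.6 pos [ 0.4381 -0.2703  0.2197] q7 [ 0.7   0.37 -0.34  2.06  0.18  0.74 -0.31] F [ 0.1  0.2 -3.4] w 0.008965947874174082 44.999021887779236 T 12.2
```

View pics/s5z.png

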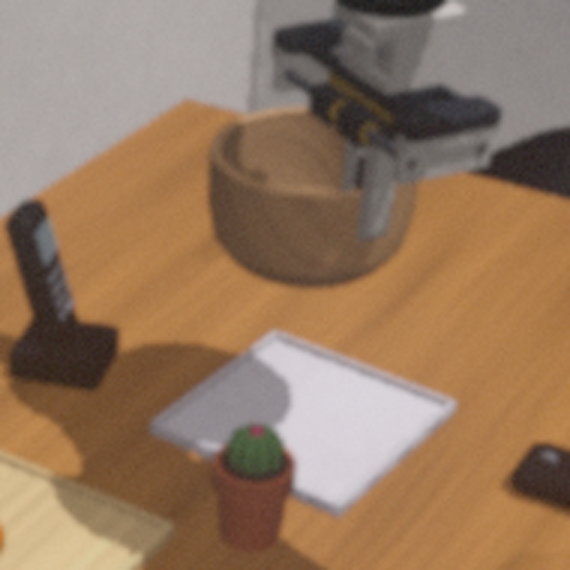

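apply_moves([
  {"fingers":0,"tx":2,"ty":0.1,"tz":0,"turn":-3},
  {"fingers":0,"tx":5,"ty":0.3,"tz":0,"turn":-6},
  {"fingers":0,"tx":9,"ty":0.5,"tz":0,"turn":-11},
  {"fingers":0,"tx":13,"ty":0.6,"tz":0,"turn":-15},
  {"fingers":0,"tx":17,"ty":-1,"tz":0,"turn":-20},
  {"fingers":0,"tx":21,"ty":-3.2,"tz":0,"turn":-25},
  {"fingers":0,"tx":25,"ty":-5.7,"tz":0,"turn":-30},
  {"fingers":0,"tx":29,"ty":-8.2,"tz":0,"turn":-35},
  {"fingers":0,"tx":33,"ty":-10.7,"tz":0,"turn":-40},
  {"fingers":0,"tx":36.5,"ty":-13.5,"tz":0,"turn":-45},
  {"fingers":0,"tx":39,"ty":-17,"tz":0,"turn":-50},
  {"fingers":0,"tx":41,"ty":-21,"tz":0,"turn":-55},
  {"fingers":0,"tx":43,"ty":-25,"tz":0,"turn":-60},
  {"fingers":0,"tx":44.5,"ty":-28.5,"tz":0,"turn":-64},
  {"fingers":0,"tx":45.4,"ty":-30.5,"tz":0,"turn":-65.7},
  {"fingers":0,"tx":45.6,"ty":-30.9,"tz":0,"turn":-65.7},
  {"fingers":0,"tx":45.6,"ty":-30.9,"tz":0,"turn":-65.7},
  {"fingers":0,"tx":45.6,"ty":-30.9,"tz":0,"turn":-65.7},
])

```text
time_s: 14.05
ee_pos: [0.4146, 0.2791, 0.2188]
tool_rot: [-0.0, 0.469, 0.883, -0.001]
ft_force: [-0.2, -0.4, -2.5]
width: 0.0091
grip_force: 45.0
```

Run:
```python
from h import *
go(.4139,.2806,.055,34.1)
```

```text
t cm [ 0.17  0.06 16.38] turn -0.1 yaw 34.0 pos [0.4146 0.2791 0.2188] q7 [-0.17  0.41 -0.72  2.07  0.38  0.79 -0.52] F [-0.2 -0.4 -2.5] w 0.00911134993319034 44.99900221824646 T 14.05
```

apply_moves([
  {"fingers":0,"tx":0.1,"ty":0,"tz":2,"turn":0},
  {"fingers":0,"tx":0.1,"ty":0,"tz":5,"turn":0},
  {"fingers":0,"tx":0.1,"ty":0,"tz":9,"turn":0},
  {"fingers":0,"tx":0.1,"ty":0,"tz":12.5,"turn":0},
  {"fingers":0,"tx":0.1,"ty":0,"tz":15,"turn":0},
  {"fingers":0,"tx":0.1,"ty":0,"tz":15.8,"turn":0},
  {"fingers":0,"tx":0.1,"ty":0,"tz":16.1,"turn":0},
  {"fingers":0,"tx":0.1,"ty":0,"tz":16.2,"turn":0},
  {"fingers":0,"tx":0.1,"ty":0,"tz":16.3,"turn":0},
  {"fingers":0,"tx":0.1,"ty":0,"tz":16.3,"turn":0},
])

```text
time_s: 15.05
ee_pos: [0.4145, 0.281, 0.0575]
tool_rot: [0.0, 0.469, 0.883, 0.001]
ft_force: [0.3, 0.1, -3.3]
width: 0.009
grip_force: 45.0
```

apply_moves([
  {"fingers":0,"tx":0,"ty":0,"tz":0.1,"turn":0},
  {"fingers":0,"tx":0,"ty":0,"tz":0.2,"turn":0},
  {"fingers":0,"tx":0,"ty":0,"tz":0.25,"turn":0},
  {"fingers":0,"tx":0,"ty":0,"tz":0.3,"turn":0},
  {"fingers":0,"tx":0,"ty":0,"tz":0.3,"turn":0},
])

```text
time_s: 15.55
ee_pos: [0.414, 0.2808, 0.0547]
tool_rot: [0.001, 0.469, 0.883, 0.0]
ft_force: [-2.0, -2.9, 14.4]
width: 0.0087
grip_force: 45.0
```

Contact. Release, rise, and head back to the plant.

apply_moves([
  {"fingers":0.8,"tx":0,"ty":0,"tz":-0.1,"turn":0},
  {"fingers":1.2,"tx":0,"ty":0,"tz":-0.1,"turn":0},
  {"fingers":2,"tx":0,"ty":0,"tz":-0.1,"turn":0},
  {"fingers":3,"tx":0,"ty":0,"tz":-0.1,"turn":0},
  {"fingers":4,"tx":0,"ty":0,"tz":-0.1,"turn":0},
  {"fingers":4,"tx":0,"ty":0,"tz":-0.1,"turn":0},
  {"fingers":4,"tx":0,"ty":0,"tz":-3,"turn":0},
  {"fingers":4,"tx":0,"ty":0,"tz":-7,"turn":0},
  {"fingers":4,"tx":0,"ty":0,"tz":-11,"turn":0},
  {"fingers":4,"tx":0,"ty":0,"tz":-15,"turn":0},
  {"fingers":4,"tx":0,"ty":0,"tz":-16,"turn":0},
  {"fingers":4,"tx":0,"ty":0,"tz":-16,"turn":0},
  {"fingers":4,"tx":0,"ty":0,"tz":-16,"turn":0},
])

```text
time_s: 16.85
ee_pos: [0.4137, 0.2801, 0.2127]
tool_rot: [-0.0, 0.469, 0.883, -0.001]
ft_force: [0.3, -0.4, -0.2]
width: 0.0401
grip_force: 0.0
```

Run:
```python
from h import *
go(.52,.10,.20,10)
go(.51,-.10,.20,-10)
go(.4558,-.1628,.20,-19.7)
```

```text
t cm [-20.88  -1.28   1.28] turn 24.1 yaw 34.1 pos [0.4137 0.2801 0.2127] q7 [-0.17  0.42 -0.72  2.08  0.39  0.78 -0.54] F [ 0.3 -0.4 -0.2] w 0.04013552302123959 0.0 T 16.85
t cm [-36.89 -13.31   1.3 ] turn 44.1 yaw 34.1 pos [0.4137 0.2801 0.2127] q7 [-0.17  0.42 -0.72  2.08  0.39  0.78 -0.54] F [ 0.3 -0.4 -0.2] w 0.04013552302123959 0.0 T 16.85
t cm [-39.06 -21.31   1.3 ] turn 53.8 yaw 34.1 pos [0.4137 0.2801 0.2127] q7 [-0.17  0.42 -0.72  2.08  0.39  0.78 -0.54] F [ 0.3 -0.4 -0.2] w 0.04013552302123959 0.0 T 16.85
```

apply_moves([
  {"fingers":9.2,"tx":-20.9,"ty":-1.3,"tz":1.2,"turn":24.1},
  {"fingers":9.2,"tx":-20.9,"ty":-1.3,"tz":1.2,"turn":24.1},
  {"fingers":9.2,"tx":-20.9,"ty":-1.3,"tz":1.2,"turn":24.1},
  {"fingers":9.2,"tx":-20.9,"ty":-1.3,"tz":1.2,"turn":24.1},
  {"fingers":9.2,"tx":-36.9,"ty":-13.3,"tz":1.2,"turn":44.1},
  {"fingers":9.2,"tx":-36.9,"ty":-13.3,"tz":1.2,"turn":44.1},
  {"fingers":9.2,"tx":-36.9,"ty":-13.3,"tz":1.2,"turn":44.1},
  {"fingers":9.2,"tx":-36.9,"ty":-13.3,"tz":1.2,"turn":44.1},
  {"fingers":9.2,"tx":-39.1,"ty":-21.3,"tz":1.2,"turn":53.8},
  {"fingers":9.2,"tx":-39.1,"ty":-21.3,"tz":1.2,"turn":53.8},
  {"fingers":9.2,"tx":-39.1,"ty":-21.3,"tz":1.2,"turn":53.8},
  {"fingers":9.2,"tx":-39.1,"ty":-21.3,"tz":1.2,"turn":53.8},
  {"fingers":9.2,"tx":-39.1,"ty":-21.3,"tz":1.2,"turn":53.8},
  {"fingers":9.2,"tx":-39.1,"ty":-21.3,"tz":1.2,"turn":53.8},
])

```text
time_s: 18.25
ee_pos: [0.4573, -0.1609, 0.2011]
tool_rot: [-0.0, 0.817, 0.577, 0.0]
ft_force: [0.6, -0.3, 0.2]
width: 0.0918
grip_force: 0.0
```

Run:
```python
from h import *
go(.4558,-.1628,.0415,-19.7)
```

```text
t cm [-0.24 -0.07 15.96] turn 0.1 yaw -19.6 pos [ 0.4573 -0.1609  0.2011] q7 [ 0.55  0.37 -0.43  2.14  0.24  0.68 -0.38] F [ 0.6 -0.3  0.2] w 0.09176174079303138 0.0 T 18.25
```

apply_moves([
  {"fingers":9.2,"tx":-0.2,"ty":0,"tz":4,"turn":0},
  {"fingers":9.2,"tx":-0.2,"ty":0,"tz":8,"turn":0},
  {"fingers":9.2,"tx":-0.2,"ty":0,"tz":12,"turn":0},
  {"fingers":9.2,"tx":-0.2,"ty":0,"tz":15,"turn":0},
  {"fingers":9.2,"tx":-0.2,"ty":0,"tz":15.9,"turn":0},
  {"fingers":9.2,"tx":-0.2,"ty":0,"tz":15.9,"turn":0},
  {"fingers":7.5,"tx":-0.2,"ty":0,"tz":15.9,"turn":0},
  {"fingers":7,"tx":-0.2,"ty":0,"tz":15.9,"turn":0},
  {"fingers":6.6,"tx":-0.2,"ty":0,"tz":15.9,"turn":0},
  {"fingers":6,"tx":-0.2,"ty":0,"tz":15.9,"turn":0},
  {"fingers":5,"tx":-0.2,"ty":0,"tz":15.9,"turn":0},
  {"fingers":5,"tx":-0.2,"ty":0,"tz":15.9,"turn":0},
  {"fingers":5,"tx":-0.2,"ty":0,"tz":15.9,"turn":0},
], grip_force=25)

```text
time_s: 19.55
ee_pos: [0.4561, -0.1646, 0.0434]
tool_rot: [0.001, 0.818, 0.575, 0.0]
ft_force: [-1.5, 0.1, 8.6]
width: 0.0635
grip_force: 25.0
```

Run:
```python
from h import *
go(.495,-.32,.10,-32.9)
go(.495,-.32,.10,-19.6)
go(.495,-.32,.05,-19.6)
```

```text
t cm [-13.32   8.92  -5.65] turn 13.2 yaw -19.7 pos [ 0.4561 -0.1646  0.0434] q7 [ 0.38  0.62 -0.22  2.27  0.47  0.29 -0.59] F [-1.5  0.1  8.6] w 0.0634964099302471 25.001266300678253 T 19.55
t cm [-13.32   8.92  -5.65] turn -0.1 yaw -19.7 pos [ 0.4561 -0.1646  0.0434] q7 [ 0.38  0.62 -0.22  2.27  0.47  0.29 -0.59] F [-1.5  0.1  8.6] w 0.0634964099302471 25.001266300678253 T 19.55
t cm [-13.32   8.91  -0.65] turn -0.1 yaw -19.7 pos [ 0.4561 -0.1646  0.0434] q7 [ 0.38  0.62 -0.22  2.27  0.47  0.29 -0.59] F [-1.5  0.1  8.6] w 0.0634964099302471 25.001266300678253 T 19.55
```

apply_moves([
  {"fingers":5,"tx":0,"ty":0,"tz":-0.5,"turn":0},
  {"fingers":5,"tx":0,"ty":0,"tz":-2.5,"turn":0},
  {"fingers":5,"tx":0,"ty":0,"tz":-5,"turn":0},
  {"fingers":5,"tx":-2,"ty":1.3,"tz":-6,"turn":2},
  {"fingers":5,"tx":-5,"ty":3.3,"tz":-6,"turn":5},
  {"fingers":5,"tx":-9,"ty":6,"tz":-6,"turn":9},
  {"fingers":5,"tx":-12,"ty":8,"tz":-6,"turn":12},
  {"fingers":5,"tx":-13.3,"ty":8.9,"tz":-6,"turn":13.2},
  {"fingers":5,"tx":-13.3,"ty":8.9,"tz":-6,"turn":13.2},
  {"fingers":5,"tx":-13.3,"ty":8.9,"tz":-4,"turn":13.2},
  {"fingers":5,"tx":-13.3,"ty":8.9,"tz":-2,"turn":13.2},
  {"fingers":5,"tx":-13.3,"ty":8.9,"tz":-1,"turn":13.2},
  {"fingers":5,"tx":-13.3,"ty":8.9,"tz":-0.8,"turn":13.2},
  {"fingers":5,"tx":-13.3,"ty":8.9,"tz":-0.7,"turn":13.2},
  {"fingers":5,"tx":-13.3,"ty":8.9,"tz":-0.7,"turn":13.2},
])

```text
time_s: 21.05
ee_pos: [0.4951, -0.3192, 0.0502]
tool_rot: [0.0, 0.878, 0.478, 0.0]
ft_force: [-0.4, 0.4, -2.4]
width: 0.0636
grip_force: 25.0
```

apply_moves([
  {"fingers":5,"tx":0,"ty":0,"tz":0.1,"turn":0},
  {"fingers":5,"tx":0,"ty":0,"tz":0.15,"turn":0},
  {"fingers":5,"tx":0,"ty":0,"tz":0.2,"turn":0},
  {"fingers":5,"tx":0,"ty":0,"tz":0.2,"turn":0},
])

```text
time_s: 21.45
ee_pos: [0.495, -0.3196, 0.0485]
tool_rot: [0.0, 0.878, 0.478, 0.0]
ft_force: [-2.4, 0.7, 5.6]
width: 0.0633
grip_force: 25.0
```

apply_moves([
  {"fingers":6.6,"tx":0,"ty":0,"tz":0.2,"turn":0},
  {"fingers":7,"tx":0,"ty":0,"tz":0.1,"turn":0},
  {"fingers":8,"tx":0,"ty":0,"tz":0,"turn":0},
  {"fingers":9,"tx":0,"ty":0,"tz":0,"turn":0},
  {"fingers":9,"tx":0,"ty":0,"tz":0,"turn":0},
  {"fingers":9,"tx":0,"ty":0,"tz":-2,"turn":0},
  {"fingers":9,"tx":0,"ty":0,"tz":-6,"turn":0},
  {"fingers":9,"tx":0,"ty":0,"tz":-10,"turn":0},
  {"fingers":9,"tx":0,"ty":0,"tz":-14,"turn":0},
  {"fingers":8,"tx":0,"ty":0,"tz":-15,"turn":0},
  {"fingers":7,"tx":0,"ty":0,"tz":-15,"turn":0},
  {"fingers":7,"tx":0,"ty":0,"tz":-15,"turn":0},
])

```text
time_s: 22.65
ee_pos: [0.4942, -0.3193, 0.1966]
tool_rot: [-0.0, 0.878, 0.478, -0.0]
ft_force: [0.5, -0.3, -0.2]
width: 0.0722
grip_force: 0.0
```

Run:
```python
from h import *
c=read_camera("top");print(*mands(c),sep="\n")
cv2.imwrite("pics/t6.png",c["frame"][:,:,::-1])
a=cv2.resize(c["frame"][180:320,100:250,::-1],None,fx=3.5,fy=3.5,interpolation=cv2.INTER_CUBIC)
s=read_camera("side");b=cv2.resize(s["frame"][80:240,300:460,::-1],(267,267))
b=np.vstack([b,np.zeros((490-267,267,3),np.uint8)])
cv2.imwrite("pics/z6.png",np.hstack([a,b]))
for x,y in((.561,.066),(.613,-.009),(.673,-.076),(.671,.061)): go(x,y,.012)
```

```text
(array([0.6705, 0.0609, 0.027 ]), array([297., 163.]), 9.9, 284.0)
(array([ 0.6131, -0.0088,  0.027 ]), array([330., 190.]), 10.0, 281.5)
(array([0.5618, 0.0659, 0.027 ]), array([294., 214.]), 9.8, 280.0)
(array([ 0.6729, -0.0757,  0.027 ]), array([362., 161.]), 10.0, 279.0)
t cm [ 35.97 -15.25  18.42] turn None yaw -32.9 pos [ 0.494  -0.3191  0.1959] q7 [ 0.74  0.49 -0.37  1.92  0.25  0.78 -0.35] F [-0.7  0.7  0.4] w 0.07009830505937424 0.0 T 22.75
t cm [32.5  -6.81 18.4 ] turn None yaw -32.9 pos [ 0.494  -0.3191  0.1959] q7 [ 0.74  0.49 -0.37  1.92  0.25  0.78 -0.35] F [-0.7  0.7  0.4] w 0.07009830505937424 0.0 T 22.75
t cm [30.14  1.87 18.38] turn None yaw -32.9 pos [ 0.494  -0.3191  0.1959] q7 [ 0.74  0.49 -0.37  1.92  0.25  0.78 -0.35] F [-0.7  0.7  0.4] w 0.07009830505937424 0.0 T 22.75
t cm [41.53 -5.74 18.4 ] turn None yaw -32.9 pos [ 0.494  -0.3191  0.1959] q7 [ 0.74  0.49 -0.37  1.92  0.25  0.78 -0.35] F [-0.7  0.7  0.4] w 0.07009830505937424 0.0 T 22.75
```

View pics/z6.png

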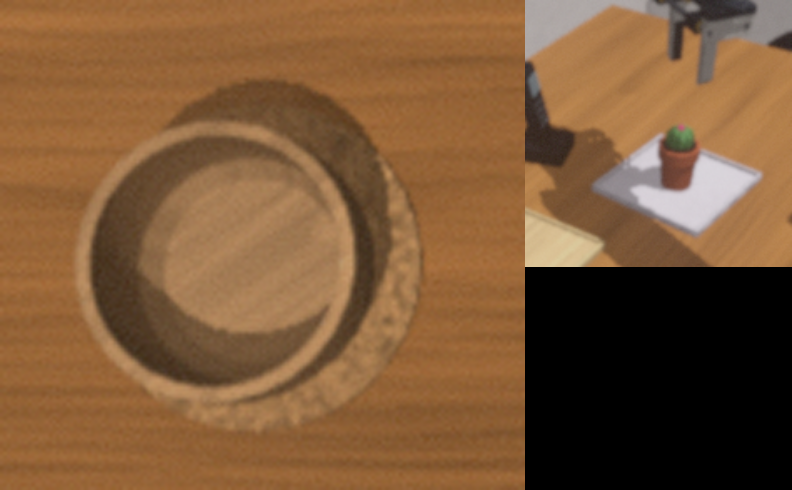

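Run:
```python
from h import *
c=read_camera("top")
print(cast(c,(161.6,255.3),.091),cast(c,(100+76/3.5,255.3),.091),cast(c,(100+355/3.5,255.3),.091))
# inner floor check: inner top rim edge
print("floor ctr",cast(c,(100+247/3.5,180+245/3.5),.013))
go(.5618,.0659,.10,6.7)
```

```text
[0.47205721 0.32131174 0.091     ] [0.47242981 0.40073279 0.091     ] [0.4716868  0.24235861 0.091     ]
floor ctr [0.48977667 0.32797336 0.013     ]
t cm [ 36.   -15.2    9.63] turn -39.6 yaw -32.9 pos [ 0.4941 -0.319   0.1959] q7 [ 0.74  0.49 -0.37  1.92  0.25  0.78 -0.35] F [ 1.  -0.3 -0.4] w 0.07040086265900047 0.0 T 22.8
```

apply_moves([
  {"fingers":7,"tx":36,"ty":-15.2,"tz":0,"turn":-39.6},
  {"fingers":7,"tx":36,"ty":-15.2,"tz":0,"turn":-39.6},
  {"fingers":7,"tx":36,"ty":-15.2,"tz":0,"turn":-39.6},
  {"fingers":7,"tx":36,"ty":-15.2,"tz":0,"turn":-39.6},
  {"fingers":7,"tx":36,"ty":-15.2,"tz":0,"turn":-39.6},
  {"fingers":7,"tx":36,"ty":-15.2,"tz":0,"turn":-39.6},
  {"fingers":7,"tx":36,"ty":-15.2,"tz":0,"turn":-39.6},
  {"fingers":7,"tx":36,"ty":-15.2,"tz":0,"turn":-39.6},
  {"fingers":7,"tx":36,"ty":-15.2,"tz":5,"turn":-39.6},
  {"fingers":7,"tx":36,"ty":-15.2,"tz":10,"turn":-39.6},
  {"fingers":7,"tx":36,"ty":-15.2,"tz":10,"turn":-39.6},
  {"fingers":7,"tx":36,"ty":-15.2,"tz":10,"turn":-39.6},
  {"fingers":7,"tx":36,"ty":-15.2,"tz":10,"turn":-39.6},
])

```text
time_s: 24.1
ee_pos: [0.5638, 0.0656, 0.0993]
tool_rot: [0.001, 0.665, 0.747, 0.001]
ft_force: [0.3, -0.1, 0.9]
width: 0.07
grip_force: 0.0
```

Run:
```python
from h import *
go(.5618,.0659,.013,6.7)
c=read_camera("side")
print([ (m[1],m[2]) for m in mands(c,.027,100)])
f=cv2.cvtColor(c["frame"],cv2.COLOR_RGB2HSV);print(f[236,242],f[229,281],f[256,278])
for k in blobs(c,(5,215,120),(18,255,255),60): 
    M=cv2.moments(k);print(cast(c,(M['m10']/M['m00'],M['m01']/M['m00']),.027).round(4),M['m00'])
```

```text
t cm [ 0.05 -0.21  8.63] turn -0.0 yaw 6.7 pos [0.5638 0.0656 0.0993] q7 [ 0.11  0.62 -0.48  2.04  0.5   0.59 -0.6 ] F [ 0.3 -0.1  0.9] w 0.06996006686949077 0.0 T 24.1
[(array([278., 255.]), 9.1)]
[ 16 249 162] [ 18 255 217] [ 16 249 163]
[0.5623 0.0666 0.027 ] 230.5
[0.6722 0.0609 0.027 ] 223.5
[ 0.6164 -0.0055  0.027 ] 169.5
```

apply_moves([
  {"fingers":7,"tx":0,"ty":-0.1,"tz":3,"turn":0},
  {"fingers":7,"tx":0,"ty":-0.1,"tz":6,"turn":0},
  {"fingers":7,"tx":0,"ty":-0.1,"tz":8,"turn":0},
  {"fingers":7,"tx":0,"ty":-0.1,"tz":8.6,"turn":0},
  {"fingers":7,"tx":0,"ty":-0.1,"tz":8.6,"turn":0},
  {"fingers":5.8,"tx":0,"ty":-0.1,"tz":8.6,"turn":0},
  {"fingers":5.2,"tx":0,"ty":-0.1,"tz":8.6,"turn":0},
  {"fingers":4.9,"tx":0,"ty":-0.1,"tz":8.6,"turn":0},
  {"fingers":4.6,"tx":0,"ty":-0.1,"tz":8.6,"turn":0},
  {"fingers":4.3,"tx":0,"ty":-0.1,"tz":8.6,"turn":0},
  {"fingers":4,"tx":0,"ty":-0.1,"tz":8.6,"turn":0},
  {"fingers":4,"tx":0,"ty":-0.1,"tz":8.6,"turn":0},
], grip_force=8)

```text
time_s: 25.35
ee_pos: [0.562, 0.0652, 0.0122]
tool_rot: [0.0, 0.665, 0.747, 0.0]
ft_force: [-1.2, -0.8, 5.9]
width: 0.0468
grip_force: 8.0
```

Run:
```python
from h import *
go(.4577,.3477,.16,34)
```

```text
t cm [ 29.27  -7.06 -14.8 ] turn -27.3 yaw 6.7 pos [0.562  0.0652 0.0122] q7 [ 0.02  0.74 -0.35  2.09  0.62  0.41 -0.71] F [-1.2 -0.8  5.9] w 0.046838971504933304 8.000344368629158 T 25.35
```

apply_moves([
  {"fingers":4,"tx":0,"ty":0,"tz":-1,"turn":0},
  {"fingers":4,"tx":0,"ty":0,"tz":-4,"turn":0},
  {"fingers":4,"tx":0,"ty":0,"tz":-8,"turn":0},
  {"fingers":4,"tx":2,"ty":-0.5,"tz":-12,"turn":-3},
  {"fingers":4,"tx":5,"ty":-1.2,"tz":-14.5,"turn":-6},
  {"fingers":4,"tx":9,"ty":-2.2,"tz":-14.8,"turn":-10},
  {"fingers":4,"tx":13,"ty":-3.1,"tz":-14.8,"turn":-14},
  {"fingers":4,"tx":17,"ty":-4.1,"tz":-14.8,"turn":-18},
  {"fingers":4,"tx":21,"ty":-5.1,"tz":-14.8,"turn":-22},
  {"fingers":4,"tx":25,"ty":-6,"tz":-14.8,"turn":-25},
  {"fingers":4,"tx":28,"ty":-6.8,"tz":-14.8,"turn":-27},
  {"fingers":4,"tx":29.2,"ty":-7,"tz":-14.8,"turn":-27.3},
  {"fingers":4,"tx":29.2,"ty":-7,"tz":-14.8,"turn":-27.3},
  {"fingers":4,"tx":29.2,"ty":-7,"tz":-14.8,"turn":-27.3},
  {"fingers":4,"tx":29.2,"ty":-7,"tz":-14.8,"turn":-27.3},
])

```text
time_s: 26.85
ee_pos: [0.4592, 0.345, 0.1595]
tool_rot: [0.0, 0.471, 0.882, -0.001]
ft_force: [0.2, -0.9, -0.7]
width: 0.0465
grip_force: 8.0
```

Run:
```python
from h import *
go(.4577,.3477,.02,34)
c=read_camera("side");cv2.imwrite("pics/s7.png",cv2.resize(c["frame"][200:440,120:360,::-1],None,fx=2,fy=2))
```

```text
t cm [ 0.32  0.03 13.94] turn -0.2 yaw 33.8 pos [0.4592 0.345  0.1595] q7 [-0.29  0.57 -0.67  1.98  0.51  0.76 -0.67] F [ 0.2 -0.9 -0.7] w 0.04646407171583084 7.999911471270025 T 26.85
```

View pics/s7.png

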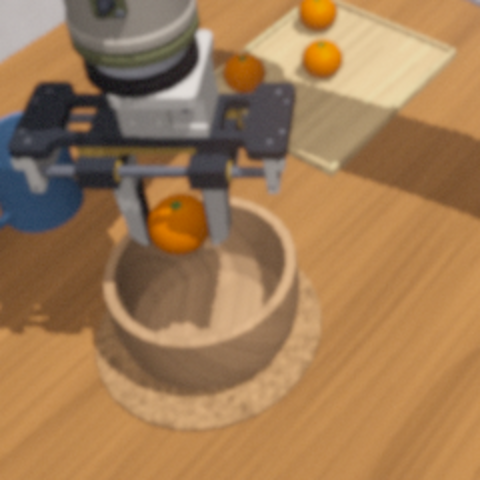

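apply_moves([
  {"fingers":4,"tx":0.2,"ty":0,"tz":3,"turn":0},
  {"fingers":4,"tx":0.2,"ty":0,"tz":6,"turn":0},
  {"fingers":4,"tx":0.2,"ty":0,"tz":9,"turn":0},
  {"fingers":4,"tx":0.2,"ty":0,"tz":11,"turn":0},
  {"fingers":4,"tx":0.2,"ty":0,"tz":12.5,"turn":0},
  {"fingers":4,"tx":0.2,"ty":0,"tz":13.3,"turn":0},
  {"fingers":4,"tx":0.2,"ty":0,"tz":13.6,"turn":0},
  {"fingers":4,"tx":0.2,"ty":0,"tz":13.8,"turn":0},
  {"fingers":4,"tx":0.2,"ty":0,"tz":13.8,"turn":0},
  {"fingers":4,"tx":0.2,"ty":0,"tz":13.8,"turn":0},
])

```text
time_s: 27.9
ee_pos: [0.4575, 0.349, 0.0223]
tool_rot: [0.0, 0.47, 0.883, 0.0]
ft_force: [0.2, 0.3, -1.0]
width: 0.0465
grip_force: 8.0
```

apply_moves([
  {"fingers":4,"tx":0,"ty":0,"tz":0.1,"turn":0},
  {"fingers":4,"tx":0,"ty":0,"tz":0.2,"turn":0},
  {"fingers":4,"tx":0,"ty":0,"tz":0.25,"turn":0},
  {"fingers":4,"tx":0,"ty":0,"tz":0.3,"turn":0},
  {"fingers":4,"tx":0,"ty":0,"tz":0.3,"turn":0},
])

```text
time_s: 28.4
ee_pos: [0.4573, 0.3488, 0.0192]
tool_rot: [0.0, 0.47, 0.883, 0.0]
ft_force: [-1.2, -1.5, 7.1]
width: 0.0464
grip_force: 8.0
```

apply_moves([
  {"fingers":4.6,"tx":0,"ty":0,"tz":0.25,"turn":0},
  {"fingers":4.9,"tx":0,"ty":0,"tz":0.2,"turn":0},
  {"fingers":5.2,"tx":0,"ty":0,"tz":0,"turn":0},
  {"fingers":5.5,"tx":0,"ty":0,"tz":0,"turn":0},
  {"fingers":5.5,"tx":0,"ty":0,"tz":-0.3,"turn":0},
  {"fingers":5.5,"tx":0,"ty":0,"tz":-2,"turn":0},
  {"fingers":5.5,"tx":0,"ty":0,"tz":-6,"turn":0},
  {"fingers":5.5,"tx":0,"ty":0,"tz":-10,"turn":0},
  {"fingers":5.5,"tx":0,"ty":0,"tz":-14,"turn":0},
  {"fingers":6.5,"tx":0,"ty":0,"tz":-14,"turn":0},
  {"fingers":7,"tx":0,"ty":0,"tz":-14,"turn":0},
])

```text
time_s: 29.5
ee_pos: [0.4577, 0.3487, 0.1594]
tool_rot: [0.001, 0.47, 0.883, 0.001]
ft_force: [0.5, -0.7, -1.6]
width: 0.0666
grip_force: 0.0
```

Run:
```python
from h import *
def look():
    for n in("top","side"):
        c=read_camera(n);print(n)
        for k in blobs(c,(5,200,70),(19,255,255),60):
            M=cv2.moments(k);p=(M['m10']/M['m00'],M['m01']/M['m00']);q=cast(c,p,.027)
            print("  ",q.round(4)[:2],cast(c,p,.034).round(4)[:2],M['m00'])
look()
go(.613,-.008,.10,0)
go(.672,.061,.10,0)
```

```text
top
   [ 0.6731 -0.0745] [ 0.6713 -0.0742] 325.0
   [ 0.6132 -0.0079] [ 0.6118 -0.008 ] 322.5
   [0.6706 0.0607] [0.6688 0.0601] 312.0
side
   [0.6721 0.0612] [0.6658 0.067 ] 235.5
   [ 0.6138 -0.0083] [ 0.6081 -0.0018] 219.0
   [ 0.6751 -0.0763] [ 0.6688 -0.0692] 196.5
   [0.4738 0.3368] [0.4694 0.3399] 147.5
t cm [-38.24  -6.94   5.79] turn 34.0 yaw 34.0 pos [0.4569 0.348  0.1577] q7 [-0.29  0.58 -0.67  1.98  0.51  0.76 -0.67] F [-0.5  0.5 -0.1] w 0.0694383552765557 0.0 T 29.6
t cm [-35.82   1.8    5.78] turn 34.0 yaw 34.0 pos [0.4569 0.348  0.1577] q7 [-0.29  0.58 -0.67  1.98  0.51  0.76 -0.67] F [-0.5  0.5 -0.1] w 0.0694383552765557 0.0 T 29.6
```

apply_moves([
  {"fingers":7,"tx":-38.2,"ty":-6.9,"tz":0,"turn":34},
  {"fingers":7,"tx":-38.2,"ty":-6.9,"tz":0,"turn":34},
  {"fingers":7,"tx":-38.2,"ty":-6.9,"tz":0,"turn":34},
  {"fingers":7,"tx":-38.2,"ty":-6.9,"tz":0,"turn":34},
  {"fingers":7,"tx":-38.2,"ty":-6.9,"tz":0,"turn":34},
  {"fingers":7,"tx":-38.2,"ty":-6.9,"tz":0,"turn":34},
  {"fingers":7,"tx":-38.2,"ty":-6.9,"tz":0,"turn":34},
  {"fingers":7,"tx":-38.2,"ty":-6.9,"tz":0,"turn":34},
  {"fingers":7,"tx":-38.2,"ty":-6.9,"tz":3,"turn":34},
  {"fingers":7,"tx":-38.2,"ty":-6.9,"tz":6,"turn":34},
  {"fingers":7,"tx":-38.2,"ty":-6.9,"tz":6,"turn":34},
  {"fingers":7,"tx":-38.2,"ty":-6.9,"tz":6,"turn":34},
  {"fingers":7,"tx":-38.2,"ty":-6.9,"tz":6,"turn":34},
])

```text
time_s: 30.9
ee_pos: [0.6139, -0.0058, 0.0993]
tool_rot: [0.0, 0.707, 0.707, 0.0]
ft_force: [-0.4, 0.0, -0.2]
width: 0.0697
grip_force: 0.0
```

```bash
cat >> h.py <<'E'
def look():
    for n in("top","side"):
        c=read_camera(n);print(n)
        for k in blobs(c,(5,200,70),(19,255,255),60):
            M=cv2.moments(k);p=(M['m10']/M['m00'],M['m01']/M['m00'])
            print("  ",cast(c,p,.027).round(4)[:2],cast(c,p,.034).round(4)[:2],M['m00'],np.round(p))
E
python3 - <<'E'
from h import *
go(.613,-.008,.010,0)
look()
E
```

```text
t cm [-0.22 -0.09  8.93] turn 0.0 yaw 0.0 pos [ 0.6139 -0.0058  0.0993] q7 [ 0.23  0.66 -0.47  1.94  0.47  0.66 -0.54] F [-0.4  0.  -0.2] w 0.06970705507987246 0.0 T 30.9
top
   [0.4565 0.3535] [0.4561 0.3511] 320.5 [156. 265.]
   [0.6641 0.0672] [0.6624 0.0666] 155.0 [294. 166.]
side
   [0.6727 0.0594] [0.6665 0.0653] 259.5 [242. 235.]
   [ 0.6136 -0.0085] [ 0.6079 -0.002 ] 214.5 [281. 229.]
   [ 0.6756 -0.0759] [ 0.6693 -0.0688] 198.0 [278. 205.]
   [0.4723 0.3371] [0.4679 0.3403] 187.5 [221. 362.]
```

apply_moves([
  {"fingers":7,"tx":-0.2,"ty":0,"tz":3,"turn":0},
  {"fingers":7,"tx":-0.2,"ty":0,"tz":6,"turn":0},
  {"fingers":7,"tx":-0.2,"ty":0,"tz":8,"turn":0},
  {"fingers":7,"tx":-0.2,"ty":0,"tz":8.9,"turn":0},
  {"fingers":7,"tx":-0.2,"ty":0,"tz":8.9,"turn":0},
  {"fingers":5.8,"tx":-0.2,"ty":0,"tz":8.9,"turn":0},
  {"fingers":5.2,"tx":-0.2,"ty":0,"tz":8.9,"turn":0},
  {"fingers":4.9,"tx":-0.2,"ty":0,"tz":8.9,"turn":0},
  {"fingers":4.6,"tx":-0.2,"ty":0,"tz":8.9,"turn":0},
  {"fingers":4.3,"tx":-0.2,"ty":0,"tz":8.9,"turn":0},
  {"fingers":4,"tx":-0.2,"ty":0,"tz":8.9,"turn":0},
  {"fingers":4,"tx":-0.2,"ty":0,"tz":8.9,"turn":0},
], grip_force=8)

```text
time_s: 32.2
ee_pos: [0.6136, -0.0087, 0.0102]
tool_rot: [0.0, 0.707, 0.707, 0.0]
ft_force: [-2.2, -2.0, 6.4]
width: 0.0468
grip_force: 8.0
```

Run:
```python
from h import *
go(.4614,.2941,.16,-26)
```

```text
t cm [ 30.27 -15.22 -14.99] turn 26.0 yaw -0.0 pos [ 0.6136 -0.0087  0.0102] q7 [ 0.17  0.77 -0.37  1.98  0.57  0.49 -0.62] F [-2.2 -2.   6.4] w 0.046802287442433886 8.000296005047858 T 32.2
```

apply_moves([
  {"fingers":4,"tx":0,"ty":0,"tz":-1,"turn":0},
  {"fingers":4,"tx":0,"ty":0,"tz":-4,"turn":0},
  {"fingers":4,"tx":0,"ty":0,"tz":-8,"turn":0},
  {"fingers":4,"tx":2,"ty":-1,"tz":-12,"turn":3},
  {"fingers":4,"tx":5,"ty":-2.5,"tz":-14.5,"turn":6},
  {"fingers":4,"tx":9,"ty":-4.5,"tz":-15,"turn":9},
  {"fingers":4,"tx":13,"ty":-6.5,"tz":-15,"turn":12},
  {"fingers":4,"tx":17,"ty":-8.5,"tz":-15,"turn":15},
  {"fingers":4,"tx":21,"ty":-10.5,"tz":-15,"turn":18},
  {"fingers":4,"tx":25,"ty":-12.5,"tz":-15,"turn":22},
  {"fingers":4,"tx":28.5,"ty":-14.3,"tz":-15,"turn":25},
  {"fingers":4,"tx":30,"ty":-15.1,"tz":-15,"turn":26},
  {"fingers":4,"tx":30.3,"ty":-15.2,"tz":-15,"turn":26},
  {"fingers":4,"tx":30.3,"ty":-15.2,"tz":-15,"turn":26},
  {"fingers":4,"tx":30.3,"ty":-15.2,"tz":-15,"turn":26},
  {"fingers":4,"tx":30.3,"ty":-15.2,"tz":-15,"turn":26},
])

```text
time_s: 33.8
ee_pos: [0.4624, 0.2929, 0.1596]
tool_rot: [0.0, 0.849, 0.529, -0.0]
ft_force: [-0.1, 0.5, 0.1]
width: 0.0469
grip_force: 8.0
```

Run:
```python
from h import *
go(.4614,.2941,.0172,-26)
look()
```

```text
t cm [ 0.07 -0.15 14.24] turn -0.1 yaw -26.1 pos [0.4624 0.2929 0.1596] q7 [-0.39  0.49 -0.39  2.05  0.3   0.66 -1.44] F [-0.1  0.5  0.1] w 0.046896721292814456 7.9999345215037465 T 33.8
top
   [ 0.6733 -0.0746] [ 0.6715 -0.0743] 323.0 [361. 161.]
   [0.6707 0.0609] [0.6689 0.0604] 316.0 [297. 163.]
   [0.4685 0.3278] [0.468  0.3256] 86.0 [168. 260.]
side
   [ 0.6751 -0.0764] [ 0.6688 -0.0693] 194.5 [278. 205.]
   [0.4743 0.3366] [0.47   0.3398] 168.5 [220. 361.]
```

apply_moves([
  {"fingers":4,"tx":0.1,"ty":-0.1,"tz":3,"turn":0},
  {"fingers":4,"tx":0.1,"ty":-0.1,"tz":6,"turn":0},
  {"fingers":4,"tx":0.1,"ty":-0.1,"tz":9,"turn":0},
  {"fingers":4,"tx":0.1,"ty":-0.1,"tz":11,"turn":0},
  {"fingers":4,"tx":0.1,"ty":-0.1,"tz":12.5,"turn":0},
  {"fingers":4,"tx":0.1,"ty":-0.1,"tz":13.5,"turn":0},
  {"fingers":4,"tx":0.1,"ty":-0.1,"tz":13.8,"turn":0},
  {"fingers":4,"tx":0.1,"ty":-0.1,"tz":14,"turn":0},
  {"fingers":4,"tx":0.1,"ty":-0.1,"tz":14,"turn":0},
  {"fingers":4,"tx":0.1,"ty":-0.1,"tz":14,"turn":0},
])

```text
time_s: 34.9
ee_pos: [0.4615, 0.296, 0.0202]
tool_rot: [-0.0, 0.848, 0.53, 0.0]
ft_force: [-0.4, 0.7, -0.6]
width: 0.0467
grip_force: 8.0
```

apply_moves([
  {"fingers":4,"tx":0.15,"ty":0,"tz":0.1,"turn":0},
  {"fingers":4,"tx":0.15,"ty":0,"tz":0.2,"turn":0},
  {"fingers":4,"tx":0.15,"ty":0,"tz":0.25,"turn":0},
  {"fingers":4,"tx":0.15,"ty":0,"tz":0.3,"turn":0},
  {"fingers":4,"tx":0.15,"ty":0,"tz":0.3,"turn":0},
])

```text
time_s: 35.4
ee_pos: [0.462, 0.2974, 0.0172]
tool_rot: [0.0, 0.848, 0.53, 0.0]
ft_force: [-0.0, -1.0, 8.4]
width: 0.0469
grip_force: 8.0
```

apply_moves([
  {"fingers":4.6,"tx":0,"ty":0,"tz":0.05,"turn":0},
  {"fingers":4.9,"tx":0,"ty":0,"tz":0,"turn":0},
  {"fingers":5.2,"tx":0,"ty":0,"tz":0,"turn":0},
  {"fingers":5.5,"tx":0,"ty":0,"tz":0,"turn":0},
  {"fingers":5.5,"tx":0,"ty":0,"tz":-0.3,"turn":0},
  {"fingers":5.5,"tx":0,"ty":0,"tz":-2,"turn":0},
  {"fingers":5.5,"tx":0,"ty":0,"tz":-6,"turn":0},
  {"fingers":5.5,"tx":0,"ty":0,"tz":-10,"turn":0},
  {"fingers":5.5,"tx":0,"ty":0,"tz":-14,"turn":0},
  {"fingers":6.5,"tx":0,"ty":0,"tz":-14.2,"turn":0},
  {"fingers":7,"tx":0,"ty":0,"tz":-14.2,"turn":0},
])

```text
time_s: 36.5
ee_pos: [0.4623, 0.2971, 0.1596]
tool_rot: [0.0, 0.848, 0.53, 0.001]
ft_force: [-0.2, -0.7, -1.0]
width: 0.0662
grip_force: 0.0
```

Run:
```python
from h import *
look()
go(.672,.061,.10,34)
```

```text
top
   [0.4603 0.3111] [0.4598 0.309 ] 459.0 [176. 263.]
   [ 0.6733 -0.0744] [ 0.6715 -0.0741] 323.0 [361. 161.]
   [0.6706 0.0609] [0.6688 0.0603] 312.0 [297. 163.]
side
   [0.4691 0.3057] [0.4648 0.3092] 658.0 [234. 350.]
   [ 0.6751 -0.0764] [ 0.6688 -0.0693] 195.0 [278. 205.]
   [0.6625 0.0538] [0.6563 0.0597] 63.5 [247. 236.]
t cm [-11.92  29.26   5.77] turn -60.0 yaw -26.0 pos [0.4614 0.2966 0.1577] q7 [-0.39  0.5  -0.4   2.04  0.31  0.66 -1.45] F [-0.4  0.   0.4] w 0.06969025702953464 0.0 T 36.6
```

apply_moves([
  {"fingers":7,"tx":-11.9,"ty":29.3,"tz":0,"turn":-86},
  {"fingers":7,"tx":-11.9,"ty":29.3,"tz":0,"turn":-86},
  {"fingers":6,"tx":-11.9,"ty":29.3,"tz":0,"turn":-86},
  {"fingers":6,"tx":-11.9,"ty":29.3,"tz":0,"turn":-86},
  {"fingers":6,"tx":-11.9,"ty":29.3,"tz":0,"turn":-86},
  {"fingers":6,"tx":-11.9,"ty":29.3,"tz":0,"turn":-86},
  {"fingers":6,"tx":-11.9,"ty":29.3,"tz":0,"turn":-86},
  {"fingers":6,"tx":-11.9,"ty":29.3,"tz":0,"turn":-86},
  {"fingers":6,"tx":-11.9,"ty":29.3,"tz":0,"turn":-86},
  {"fingers":6,"tx":-11.9,"ty":29.3,"tz":0,"turn":-86},
  {"fingers":6,"tx":-11.9,"ty":29.3,"tz":3,"turn":-86},
  {"fingers":6,"tx":-11.9,"ty":29.3,"tz":6,"turn":-86},
  {"fingers":6,"tx":-11.9,"ty":29.3,"tz":6,"turn":-86},
  {"fingers":6,"tx":-11.9,"ty":29.3,"tz":6,"turn":-86},
  {"fingers":6,"tx":-11.9,"ty":29.3,"tz":6,"turn":-86},
])

```text
time_s: 38.1
ee_pos: [0.6733, 0.0624, 0.0993]
tool_rot: [0.0, 0.259, 0.966, 0.0]
ft_force: [-0.4, 0.1, -0.1]
width: 0.0597
grip_force: 0.0
```

Run:
```python
from h import *
go(.672,.061,.013,60)
look()
```

```text
t cm [ 0.04 -0.2   8.63] turn 0.0 yaw 60.0 pos [0.6733 0.0624 0.0993] q7 [ 0.28  0.79 -0.76  1.78  0.7   0.86  0.24] F [-0.4  0.1 -0.1] w 0.05973915274408146 0.0 T 38.1
top
   [0.4598 0.3274] [0.4593 0.3252] 678.0 [168. 264.]
   [0.6628 0.0675] [0.6611 0.0669] 133.5 [293. 167.]
side
   [0.469  0.3074] [0.4647 0.3109] 691.0 [234. 351.]
   [0.6729 0.0597] [0.6666 0.0655] 256.5 [241. 235.]
   [ 0.6755 -0.0758] [ 0.6692 -0.0687] 204.0 [278. 205.]
```

apply_moves([
  {"fingers":6,"tx":0,"ty":-0.2,"tz":3,"turn":0},
  {"fingers":6,"tx":0,"ty":-0.2,"tz":6,"turn":0},
  {"fingers":6,"tx":0,"ty":-0.2,"tz":8,"turn":0},
  {"fingers":6,"tx":0,"ty":-0.2,"tz":8.6,"turn":0},
  {"fingers":6,"tx":0,"ty":-0.2,"tz":8.6,"turn":0},
  {"fingers":5.5,"tx":0,"ty":-0.2,"tz":8.6,"turn":0},
  {"fingers":5.2,"tx":0,"ty":-0.2,"tz":8.6,"turn":0},
  {"fingers":4.9,"tx":0,"ty":-0.2,"tz":8.6,"turn":0},
  {"fingers":4.6,"tx":0,"ty":-0.2,"tz":8.6,"turn":0},
  {"fingers":4.3,"tx":0,"ty":-0.2,"tz":8.6,"turn":0},
  {"fingers":4,"tx":0,"ty":-0.2,"tz":8.6,"turn":0},
  {"fingers":4,"tx":0,"ty":-0.2,"tz":8.6,"turn":0},
], grip_force=8)

```text
time_s: 39.4
ee_pos: [0.6722, 0.0598, 0.0132]
tool_rot: [0.0, 0.259, 0.966, -0.0]
ft_force: [-0.6, -0.8, 6.3]
width: 0.0468
grip_force: 8.0
```

Run:
```python
from h import *
go(.506,.3235,.16,94)
```

```text
t cm [ 27.57  14.51 -14.7 ] turn -34.0 yaw 60.0 pos [0.6722 0.0598 0.0132] q7 [ 0.24  0.88 -0.67  1.82  0.8   0.73  0.16] F [-0.6 -0.8  6.3] w 0.04684274783538079 8.000256084487773 T 39.4
```

apply_moves([
  {"fingers":4,"tx":0,"ty":0,"tz":-1,"turn":0},
  {"fingers":4,"tx":0,"ty":0,"tz":-4,"turn":0},
  {"fingers":4,"tx":0,"ty":0,"tz":-8,"turn":0},
  {"fingers":4,"tx":1.8,"ty":1,"tz":-12,"turn":-3},
  {"fingers":4,"tx":5,"ty":2.6,"tz":-14.5,"turn":-7},
  {"fingers":4,"tx":8.5,"ty":4.5,"tz":-14.7,"turn":-12},
  {"fingers":4,"tx":12,"ty":6.3,"tz":-14.7,"turn":-17},
  {"fingers":4,"tx":15.5,"ty":8.2,"tz":-14.7,"turn":-21},
  {"fingers":4,"tx":19,"ty":10,"tz":-14.7,"turn":-25},
  {"fingers":4,"tx":22.5,"ty":11.8,"tz":-14.7,"turn":-29},
  {"fingers":4,"tx":25.5,"ty":13.4,"tz":-14.7,"turn":-32},
  {"fingers":4,"tx":27.2,"ty":14.3,"tz":-14.7,"turn":-34},
  {"fingers":4,"tx":27.6,"ty":14.5,"tz":-14.7,"turn":-34},
  {"fingers":4,"tx":27.6,"ty":14.5,"tz":-14.7,"turn":-34},
  {"fingers":4,"tx":27.6,"ty":14.5,"tz":-14.7,"turn":-34},
  {"fingers":4,"tx":27.6,"ty":14.5,"tz":-14.7,"turn":-34},
])

```text
time_s: 41.0
ee_pos: [0.5066, 0.3219, 0.1593]
tool_rot: [0.0, -0.033, 0.999, -0.0]
ft_force: [0.8, 0.4, -0.7]
width: 0.0463
grip_force: 8.0
```

Run:
```python
from h import *
go(.506,.3235,.0202,94)
c=read_camera("side")
cv2.imwrite("pics/s8.png",cv2.resize(c["frame"][220:430,130:330,::-1],None,fx=2.5,fy=2.5))
```

```text
t cm [ 0.05  0.18 13.91] turn -0.2 yaw 93.8 pos [0.5066 0.3219 0.1593] q7 [-0.05  0.7  -0.95  1.91  0.71  0.92  0.28] F [ 0.8  0.4 -0.7] w 0.04627125645167954 7.999912148807198 T 41.0
```

View pics/s8.png

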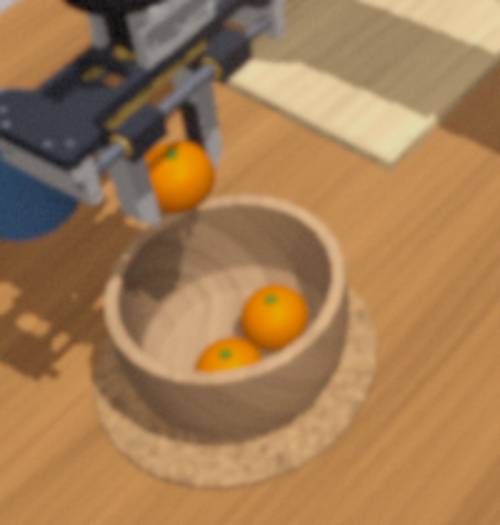

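apply_moves([
  {"fingers":4,"tx":0,"ty":0,"tz":3,"turn":0},
  {"fingers":4,"tx":0,"ty":0,"tz":6,"turn":0},
  {"fingers":4,"tx":0,"ty":0,"tz":9,"turn":0},
  {"fingers":4,"tx":0,"ty":0,"tz":11,"turn":0},
  {"fingers":4,"tx":0,"ty":0,"tz":12.5,"turn":0},
  {"fingers":4,"tx":0,"ty":0,"tz":13.2,"turn":0},
  {"fingers":4,"tx":0,"ty":0,"tz":13.5,"turn":0},
  {"fingers":4,"tx":0,"ty":0,"tz":13.6,"turn":0},
  {"fingers":4,"tx":0,"ty":0,"tz":13.7,"turn":0},
  {"fingers":4,"tx":0,"ty":0,"tz":13.7,"turn":0},
])

```text
time_s: 42.05
ee_pos: [0.5058, 0.3237, 0.0232]
tool_rot: [0.0, -0.035, 0.999, 0.0]
ft_force: [0.5, 0.6, 0.6]
width: 0.0464
grip_force: 8.0
```

apply_moves([
  {"fingers":4,"tx":0,"ty":0,"tz":0.1,"turn":0},
  {"fingers":4,"tx":0,"ty":0,"tz":0.2,"turn":0},
  {"fingers":4,"tx":0,"ty":0,"tz":0.25,"turn":0},
  {"fingers":4,"tx":0,"ty":0,"tz":0.3,"turn":0},
  {"fingers":4,"tx":0,"ty":0,"tz":0.3,"turn":0},
])

```text
time_s: 42.55
ee_pos: [0.5058, 0.3239, 0.0203]
tool_rot: [0.001, -0.035, 0.999, 0.0]
ft_force: [0.4, -1.8, 8.6]
width: 0.0464
grip_force: 8.0
```

apply_moves([
  {"fingers":4.6,"tx":0,"ty":0,"tz":0.25,"turn":0},
  {"fingers":4.9,"tx":0,"ty":0,"tz":0.2,"turn":0},
  {"fingers":5.2,"tx":0,"ty":0,"tz":0,"turn":0},
  {"fingers":5.5,"tx":0,"ty":0,"tz":0,"turn":0},
  {"fingers":5.5,"tx":0,"ty":0,"tz":-0.3,"turn":0},
  {"fingers":5.5,"tx":0,"ty":0,"tz":-2,"turn":0},
  {"fingers":5.5,"tx":0,"ty":0,"tz":-6,"turn":0},
  {"fingers":5.5,"tx":0,"ty":0,"tz":-10,"turn":0},
  {"fingers":5.5,"tx":0,"ty":0,"tz":-14,"turn":0},
  {"fingers":6,"tx":0,"ty":0,"tz":-14,"turn":0},
])

```text
time_s: 43.55
ee_pos: [0.5067, 0.3257, 0.1646]
tool_rot: [0.003, -0.035, 0.999, 0.002]
ft_force: [1.1, 0.5, -0.6]
width: 0.0586
grip_force: 0.0
```

Run:
```python
from h import *
look()
go(.674,-.0755,.10,64)
go(.674,-.0755,.10,34)
```

```text
top
   [0.4513 0.3561] [0.4509 0.3538] 196.5 [155. 268.]
   [ 0.6847 -0.0807] [ 0.6828 -0.0804] 98.5 [364. 156.]
side
   [0.4854 0.3119] [0.481  0.3153] 1179.0 [225. 349.]
   [ 0.6749 -0.0761] [ 0.6686 -0.069 ] 197.0 [278. 205.]
t cm [-14.01 -40.96   6.04] turn 30.0 yaw 94.0 pos [0.5058 0.3234 0.1603] q7 [-0.06  0.69 -0.95  1.91  0.71  0.92  0.28] F [-0.1 -0.6 -1.1] w 0.059884023407104296 0.0 T 43.65
t cm [-14.01 -40.96   6.04] turn 60.0 yaw 94.0 pos [0.5058 0.3234 0.1603] q7 [-0.06  0.69 -0.95  1.91  0.71  0.92  0.28] F [-0.1 -0.6 -1.1] w 0.059884023407104296 0.0 T 43.65
```

apply_moves([
  {"fingers":6,"tx":-14,"ty":-41,"tz":0,"turn":34},
  {"fingers":6,"tx":-14,"ty":-41,"tz":0,"turn":34},
  {"fingers":6,"tx":-14,"ty":-41,"tz":0,"turn":34},
  {"fingers":6,"tx":-14,"ty":-41,"tz":0,"turn":34},
  {"fingers":6,"tx":-14,"ty":-41,"tz":0,"turn":34},
  {"fingers":6,"tx":-14,"ty":-41,"tz":0,"turn":34},
  {"fingers":6,"tx":-14,"ty":-41,"tz":0,"turn":34},
  {"fingers":6,"tx":-14,"ty":-41,"tz":0,"turn":34},
  {"fingers":6,"tx":-14,"ty":-41,"tz":0,"turn":34},
  {"fingers":6,"tx":-14,"ty":-41,"tz":0,"turn":34},
  {"fingers":6,"tx":-14,"ty":-41,"tz":3,"turn":34},
  {"fingers":6,"tx":-14,"ty":-41,"tz":6,"turn":34},
  {"fingers":6,"tx":-14,"ty":-41,"tz":6,"turn":34},
  {"fingers":6,"tx":-14,"ty":-41,"tz":6,"turn":34},
  {"fingers":6,"tx":-14,"ty":-41,"tz":6,"turn":34},
])

```text
time_s: 45.15
ee_pos: [0.6741, -0.0748, 0.1006]
tool_rot: [0.0, 0.259, 0.966, 0.0]
ft_force: [0.8, 0.2, 0.7]
width: 0.0599
grip_force: 0.0
```

Run:
```python
from h import *
go(.674,-.0755,.018,60)
look()
```

```text
t cm [-0.02 -0.07  8.26] turn 0.0 yaw 60.0 pos [ 0.6741 -0.0748  0.1006] q7 [ 0.49  0.79 -0.76  1.77  0.7   0.87  0.45] F [0.8 0.2 0.7] w 0.05994197129329321 0.0 T 45.15
top
   [0.4743 0.3269] [0.4737 0.3247] 1140.5 [169. 257.]
   [ 0.6708 -0.0733] [ 0.669 -0.073] 276.5 [360. 163.]
side
   [0.4848 0.3129] [0.4804 0.3163] 1241.5 [225. 349.]
   [ 0.6765 -0.0776] [ 0.6702 -0.0705] 215.0 [278. 205.]
```

apply_moves([
  {"fingers":6,"tx":0,"ty":0,"tz":3,"turn":0},
  {"fingers":6,"tx":0,"ty":0,"tz":6,"turn":0},
  {"fingers":6,"tx":0,"ty":0,"tz":7.5,"turn":0},
  {"fingers":6,"tx":0,"ty":0,"tz":8.2,"turn":0},
  {"fingers":6,"tx":0,"ty":0,"tz":8.2,"turn":0},
  {"fingers":5.5,"tx":0,"ty":0,"tz":8.2,"turn":0},
  {"fingers":5.2,"tx":0,"ty":0,"tz":8.2,"turn":0},
  {"fingers":4.9,"tx":0,"ty":0,"tz":8.2,"turn":0},
  {"fingers":4.6,"tx":0,"ty":0,"tz":8.2,"turn":0},
  {"fingers":4.3,"tx":0,"ty":0,"tz":8.2,"turn":0},
  {"fingers":4,"tx":0,"ty":0,"tz":8.2,"turn":0},
  {"fingers":4,"tx":0,"ty":0,"tz":8.2,"turn":0},
], grip_force=8)

```text
time_s: 46.45
ee_pos: [0.6741, -0.0756, 0.0183]
tool_rot: [0.001, 0.259, 0.966, 0.0]
ft_force: [-0.5, -0.7, 6.5]
width: 0.0464
grip_force: 8.0
```

Run:
```python
from h import *
go(.4745,.3235,.18,94)
```

```text
t cm [ 37.23  24.58 -16.2 ] turn -34.0 yaw 60.0 pos [ 0.6741 -0.0756  0.0183] q7 [ 0.44  0.88 -0.68  1.81  0.8   0.75  0.37] F [-0.5 -0.7  6.5] w 0.04644775126913696 8.00035709515214 T 46.45
```

apply_moves([
  {"fingers":4,"tx":0,"ty":0,"tz":-1,"turn":0},
  {"fingers":4,"tx":0,"ty":0,"tz":-4,"turn":0},
  {"fingers":4,"tx":0,"ty":0,"tz":-8,"turn":0},
  {"fingers":4,"tx":1.8,"ty":1.2,"tz":-12,"turn":-2},
  {"fingers":4,"tx":4.5,"ty":3,"tz":-15,"turn":-5},
  {"fingers":4,"tx":7.5,"ty":5,"tz":-16.2,"turn":-8},
  {"fingers":4,"tx":11,"ty":7.3,"tz":-16.2,"turn":-12},
  {"fingers":4,"tx":14.5,"ty":9.6,"tz":-16.2,"turn":-15},
  {"fingers":4,"tx":18,"ty":11.9,"tz":-16.2,"turn":-18},
  {"fingers":4,"tx":21.5,"ty":14.2,"tz":-16.2,"turn":-21},
  {"fingers":4,"tx":25,"ty":16.5,"tz":-16.2,"turn":-24},
  {"fingers":4,"tx":28.5,"ty":18.8,"tz":-16.2,"turn":-27},
  {"fingers":4,"tx":32,"ty":21.1,"tz":-16.2,"turn":-30},
  {"fingers":4,"tx":35,"ty":23.1,"tz":-16.2,"turn":-33},
  {"fingers":4,"tx":36.8,"ty":24.3,"tz":-16.2,"turn":-34},
  {"fingers":4,"tx":37.2,"ty":24.6,"tz":-16.2,"turn":-34},
  {"fingers":4,"tx":37.2,"ty":24.6,"tz":-16.2,"turn":-34},
  {"fingers":4,"tx":37.2,"ty":24.6,"tz":-16.2,"turn":-34},
  {"fingers":4,"tx":37.2,"ty":24.6,"tz":-16.2,"turn":-34},
])

```text
time_s: 48.35
ee_pos: [0.4752, 0.3219, 0.1792]
tool_rot: [-0.0, -0.034, 0.999, -0.001]
ft_force: [0.8, 0.5, -0.6]
width: 0.0466
grip_force: 8.0
```

Run:
```python
from h import *
go(.4745,.3235,.066,94)
look()
```

```text
t cm [ 0.06  0.18 11.32] turn -0.1 yaw 93.9 pos [0.4752 0.3219 0.1792] q7 [-0.06  0.64 -0.98  1.95  0.68  0.92  0.26] F [ 0.8  0.5 -0.6] w 0.046614482865554245 7.999815009534359 T 48.35
top
side
   [0.4856 0.3119] [0.4812 0.3153] 1193.0 [225. 349.]
   [0.6003 0.22  ] [0.5947 0.2243] 549.5 [215. 291.]
```

apply_moves([
  {"fingers":4,"tx":0,"ty":0,"tz":3,"turn":0},
  {"fingers":4,"tx":0,"ty":0,"tz":6,"turn":0},
  {"fingers":4,"tx":0,"ty":0,"tz":9,"turn":0},
  {"fingers":4,"tx":0,"ty":0,"tz":10.3,"turn":0},
  {"fingers":4,"tx":0,"ty":0,"tz":11,"turn":0},
  {"fingers":4,"tx":0,"ty":0,"tz":11.3,"turn":0},
  {"fingers":4,"tx":0,"ty":0,"tz":11.5,"turn":0},
  {"fingers":4,"tx":0,"ty":0,"tz":11.6,"turn":0},
  {"fingers":4,"tx":0,"ty":0,"tz":11.6,"turn":0},
])

```text
time_s: 49.35
ee_pos: [0.4748, 0.3236, 0.0642]
tool_rot: [0.0, -0.035, 0.999, 0.0]
ft_force: [-0.1, 0.2, -0.8]
width: 0.0467
grip_force: 8.0
```

apply_moves([
  {"fingers":4,"tx":0,"ty":0,"tz":0.1,"turn":0},
  {"fingers":4,"tx":0,"ty":0,"tz":0.2,"turn":0},
  {"fingers":4,"tx":0,"ty":0,"tz":0.3,"turn":0},
  {"fingers":4,"tx":0,"ty":0,"tz":0.4,"turn":0},
  {"fingers":4,"tx":0,"ty":0,"tz":0.5,"turn":0},
  {"fingers":4,"tx":0,"ty":0,"tz":0.5,"turn":0},
])

```text
time_s: 49.95
ee_pos: [0.4755, 0.3249, 0.0595]
tool_rot: [0.001, -0.035, 0.999, 0.001]
ft_force: [0.3, 2.3, 6.0]
width: 0.0467
grip_force: 8.0
```

apply_moves([
  {"fingers":4,"tx":0,"ty":0,"tz":-0.1,"turn":0},
  {"fingers":4,"tx":0,"ty":0.15,"tz":-0.1,"turn":0},
  {"fingers":4,"tx":0,"ty":0.15,"tz":0,"turn":0},
  {"fingers":4,"tx":0,"ty":0.15,"tz":0.1,"turn":0},
  {"fingers":4,"tx":0,"ty":0.15,"tz":0.1,"turn":0},
])

```text
time_s: 50.45
ee_pos: [0.4751, 0.326, 0.0582]
tool_rot: [0.001, -0.035, 0.999, 0.001]
ft_force: [1.5, 0.5, 8.2]
width: 0.0465
grip_force: 8.0
```

apply_moves([
  {"fingers":4,"tx":0,"ty":0,"tz":-0.05,"turn":0},
  {"fingers":4.6,"tx":0,"ty":0,"tz":-0.05,"turn":0},
  {"fingers":4.9,"tx":0,"ty":0,"tz":-0.05,"turn":0},
  {"fingers":5.2,"tx":0,"ty":0,"tz":-0.1,"turn":0},
  {"fingers":5.6,"tx":0,"ty":0,"tz":-0.1,"turn":0},
  {"fingers":5.8,"tx":0,"ty":0,"tz":-0.1,"turn":0},
  {"fingers":5.8,"tx":0,"ty":0,"tz":-1,"turn":0},
  {"fingers":5.8,"tx":0,"ty":0,"tz":-4,"turn":0},
  {"fingers":5.8,"tx":0,"ty":0,"tz":-8,"turn":0},
  {"fingers":5.8,"tx":0,"ty":0,"tz":-12,"turn":0},
  {"fingers":5.8,"tx":0,"ty":0,"tz":-16,"turn":0},
  {"fingers":5.8,"tx":-10,"ty":-10,"tz":-18,"turn":20},
  {"fingers":5.8,"tx":-10,"ty":-20,"tz":-18,"turn":40},
  {"fingers":5.8,"tx":-10,"ty":-30,"tz":-18,"turn":60},
  {"fingers":5.8,"tx":-10,"ty":-30,"tz":-18,"turn":60},
  {"fingers":5.8,"tx":-10,"ty":-30,"tz":-18,"turn":60},
  {"fingers":5.8,"tx":-10,"ty":-30,"tz":-18,"turn":60},
  {"fingers":5.8,"tx":-10,"ty":-30,"tz":-18,"turn":60},
])

```text
time_s: 52.25
ee_pos: [0.5957, 0.0272, 0.2379]
tool_rot: [0.0, 0.475, 0.88, -0.001]
ft_force: [0.0, 0.4, 0.1]
width: 0.0581
grip_force: 0.0
```

Run:
```python
from h import *
look()
c=read_camera("top");s=read_camera("side")
cv2.imwrite("pics/t9.png",np.hstack([cv2.resize(c["frame"][190:320,110:240,::-1],(390,390)),cv2.resize(s["frame"][270:420,150:300,::-1],(390,390))]))
cv2.imwrite("pics/s9.png",np.vstack([c["frame"][60:400,:,::-1],cv2.resize(s["frame"][60:300,200:520,::-1],(320,240)).repeat(1,1)][:1]))
cv2.imwrite("pics/f9.png",np.vstack([cv2.resize(c["frame"][:,:,::-1],(400,300)),cv2.resize(s["frame"][:,:,::-1],(400,300))]))
```

```text
top
   [0.4747 0.3282] [0.4742 0.326 ] 1192.5 [168. 257.]
side
   [0.4872 0.3108] [0.4827 0.3142] 1387.5 [225. 348.]
```

View pics/t9.png

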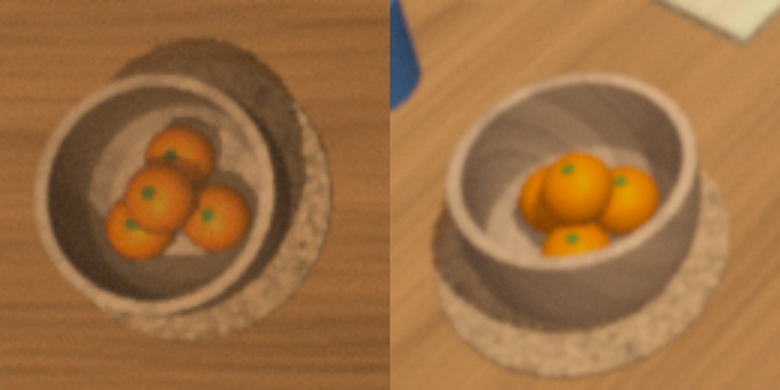

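View pics/f9.png

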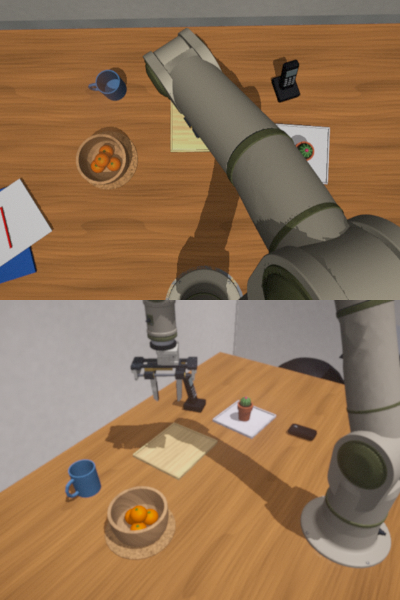

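Run:
```python
from h import *
look();print(sign_off())
```

```text
top
   [0.4745 0.3281] [0.474  0.3259] 1193.0 [168. 257.]
side
   [0.4871 0.3109] [0.4827 0.3143] 1383.5 [225. 348.]
the job is handed in; nothing more can be done
None
```

The job is handed in at about 52 s: the cactus stands in the drip tray, and the fruit pot stands on the cork mat with all four mandarins lowered into it (three on its floor, the fourth resting on top of them). The final pictures show nothing knocked over and the mug, phone and mouse where they were; `sign_off()` returned no verdict.

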